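Set the swivel cast holder to its index rider and clamp it

TASK

Turn the plaster cast on the swivel holder to the angle wanted: loosen the leaning clamp knob until the head swings freely, swing the head by its upright steel handle until its pointer is in line with the pointed tongue of the index rider on the base's rim, then tighten the knob again until it comes to its firm stop. Do not push on the plaster cast, and leave the bur block, the carton and the glass dish where they stand.

Things in the scene. Friction and masses are not known exactly. Their poses are not given: they have to be found in the camera images.
- holder_base: Fixed round grey base of the cast holder, 220 mm diameter, 15 mm thick; origin at the centre of its underside, on the vertical swivel axis, z up. Its -x axis points to the clamp knob (roughly towards the robot's right).
- swivel_head (a joint): Angle (rad) of the swivel head on the base about the vertical axis, growing counter-clockwise seen from above; stops at -1.15 and 0.95. At 0 the handle lies along +x of holder_base and the pointer along +y. Loose, the head turns with about 0.06 N m (under 1 N at the handle) and stays where it is left; clamped, it is held fast.
- handle_grip (a point): Grip point of the upright handle of the head: a round steel post of 14 mm diameter from 60 to 112 mm above the table, 88 mm from the swivel axis; the point is on the post's axis, 97 mm above the table. The post turns with the head.
- pointer_tip (a point): Point on the centre line of the head's thin radial pointer, 96 mm from the swivel axis, 21.5 mm above the table; a quarter turn counter-clockwise from the handle.
- rider_tip (a point): Point on the centre line of the index rider's tongue, also 96 mm from the swivel axis and 21.5 mm above the table: the pointer's tip must come here. The rider is a small steel block clipped immovably to the outside of the base's rim (12 mm wide, top 24 mm above the table).
- knob_grip (a point): Centre of the six-sided black hand knob: 30 mm across flats, 24 mm tall along its axis, outer face 10 mm from this point, 18 mm clear from here down to the bracket. z axis = knob axis pointing outwards, leaning 40 degrees from vertical, away from the cast. x axis is square to one pair of flats; axes turn with the knob. Turning it counter-clockwise seen from outside (positive about z) loosens.
- clamp_shoe: Black nose (12 mm) of the clamp screw; moves 0.8 mm per rad of knob and presses on the flange. It starts clamped, often not fully. Loosening frees it after 0.9 to 2.5 rad, different each time; the thread ends 3.2 to 4.0 rad from the start. The knob drags evenly, about 0.2 N m, then when fully tight comes to a hard stop, 0.05 to 0.75 rad beyond the starting angle; within 0.2 rad of that stop the clamp is firm.
- brake_flange: Domed steel flange of the swivel head that the clamp nose presses on (164 mm diameter, from 17 to 54 mm above the table); origin on the swivel axis at the table.
- cast: White plaster horseshoe cast of a dental arch, 62 x 60 mm, held on the head over the swivel axis, from 61 to 90 mm above the table; origin on the swivel axis at table height.
- bur_block: Bystander: blue bur block with clear cover, 46 x 62 x 34 mm, standing loose; origin at the centre of its underside.
- suture_box: Bystander: small white and blue-green carton, 29 x 78 x 59 mm, standing loose; origin at the centre of its underside.
- dappen_dish: Bystander: small waisted glass dish, 33 mm diameter, 26 mm tall, standing loose; origin at the centre of its underside.

How it is judged:
By the outcome, as a careful person would: the job done as asked, in the order asked, and still so for the second after the job is handed in, with the robot touching nothing.
It also fails if it takes over 69 s, if anything falls off the work surface, if the arm or the gripper's body presses on something with over 40 N, if the wrist force passes 120 N, or if a joint passes its speed limit or range.

ROBOT

A 6-joint arm with a two-finger parallel gripper is mounted at the origin on a cart in front of the work surface, level with it; the furniture and walls round the work are solid. World frame = base frame: x ahead of the robot, y to its left, z up, the work surface at z = 0. Lengths are in mm, angles in rad, forces in N, time in s.
With the tool pointing down it reaches from about 275 to 750 mm from the base axis. Payload 10.2 kg.
Tool frame: the origin (TCP) lies on the centre line of the jaws, within the pads' length; the fingertips stand 8 mm ahead of it and the grasp point (between the pads) lies 11 mm behind it; x points along the fingers, y is the direction in which the jaws open and shut, and the axes are right-handed (so a half turn about x gives the same grasp; the last joint's range is limited). The gripper opens to 85 mm and grips with 20 to 120 N. Pads are 22 mm wide; open, the fingers measure 114 mm over their backs; the gripper's body (76 mm by 85 mm) begins 54 mm behind the grasp point. The pads swing forward as they close: fully open they stand 13 mm farther back than shut.
Start: joints at [-0.223, 0.313, 1.498, -0, 1.331, -0.223], TCP at [525.006, -0.013, 209.594] pointing down, gripper open.
Joint ranges: [-2.94, 2.94], [-0.97, 2.17], [0.19, 2.56], [-1.23, 4.37], [0.02, 3.11], [-2.88, 2.88]. Speed limits (rad/s): [2.39, 2.39, 3.01, 3.14, 3.14, 3.14].

INTERFACE

Orientations are given as a unit quaternion [w, x, y, z].
In Python, from rig import ctrl, vision, workorder gives the robot as it stands. The module is installed in compiled form; this text tells all that it offers.
- The arm moves only by the shell command python3 -m jog 'ROWS' [OPENING] [FORCE]. ROWS is JSON, a list that holds one entry, the list of rows, each a list of 6 numbers: the shift along the tool's x, y, z in m, then the turn, a rotation vector about the tool's x, y, z in rad. A call has 1 to 12 rows; each row shifts and turns the commanded pose from where the row before left it, along the tool's axes as they then stand; what a row does not reach is not made up. A row lasts 1/8 s, in which the tool goes at most 62.5 mm and 10.7 degrees, less where a joint would pass 70% of its speed; a pose out of reach is approached as far as the arm can. A call is refused whole if a number of a shift passes 0.0625 or a number of a turn 0.188, either way. A call with a gripper value outside its range is refused whole. OPENING is the closure in counts, from 0 (fully open) to 255 (shut), set as the call begins (- or left out, the last holds). The fingers move at their own pace and stop on an object; FORCE is the grip in N (left out, the last holds). Time passes only in rows, so rows that do not move let the fingers close. It gives the time, the measured TCP pose, the force and the opening at its end, in the units of the state.
- ctrl.sense(): the state, without advancing time (a new reading comes with each control period).
- vision.capture(name): name is "scene" or "side" or "wrist"; returns a dict with "image" (480x640x3 uint8, red, green, blue), "mtx" (3x3 intrinsics, pixels), "k1" (the pictures are not rectified: a ray, as slopes to the right and down, at radius r is drawn at 1 + k1 r^2 times it, then the intrinsics apply), "R" (3x3) and "t" (3): a world point X has camera coordinates R X + t; the wrist camera has in their place "hand_eye" (4x4, takes a point from camera to tool coordinates, whose origin is the TCP and whose axes are the tool frame's). Camera axes: x right, y down, z forward; pixel columns grow to the right and rows downward; lengths in mm; the calibration is good to about 2 mm. A picture is of the moment at which its call begins: read the wrist's pose just before it. There is no depth.
- workorder.finish_job(): hands the job in, once; it reports no verdict.
The state is a dict: "time_s": time; "joints": joint angles; "dq": joint speeds; "tau": joint torques, N m; "eef_pos": TCP position; "ee_rot": TCP orientation; "force": force on the tool from outside, world axes, zero at the start; "wrist_torque": the same for the moment, N m; "grip_width": opening from 0.0 (shut) to 1.0 (fully open).
Only numpy, scipy, OpenCV 4.12 (cv2) and the standard library are available. Lean on these libraries where they do the work, as an engineer would, in place of code of your own. Each camera call takes 0.05 s, during which the arm holds its last target.

## Working session

There is one attempt and no reset: what is moved stays moved. The work goes in short steps, Python scripts to look and compute and a shell command to move; the robot and the scene stay as the last step left them, time stands still between calls to the robot, and variables do not carry over. Pictures are saved under pics/ and viewed, and the job is handed in when it is done.

```bash
mkdir -p pics; ls; python3 - <<'E'
from rig import ctrl,vision
import cv2,json
s=ctrl.sense();print({k:(v if not hasattr(v,'tolist') else v.tolist()) for k,v in s.items()})
for n in("scene","side","wrist"):
    c=vision.capture(n);cv2.imwrite(f"pics/{n}0.png",c["image"][:,:,::-1])
    print(n,{k:(v.tolist() if hasattr(v,'tolist') else v) for k,v in c.items() if k!="image"})
E
```

```text
pics
{'time_s': 0.0, 'joints': [-0.2234122263494546, 0.3134561752262098, 1.498467002221371, 2.402170656381337e-05, 1.3310087032254212, -0.22343080375396396], 'dq': [-0.00037330598127371776, -0.0005704047869404229, -0.001383625573638796, -0.0030368591517294166, -0.0016411207767298454, 0.0016251689418719962], 'tau': [-0.0005784095992567018, -41.2261176109314, -25.97422957420349, -0.0003584536989365006, 0.00411797926062718, -1.2303812582104001e-05], 'eef_pos': [524.7028068932041, 0.05556744333531715, 209.02067941422064], 'ee_rot': [0.49959803928504876, 0.4997513507931456, 0.5004081647898088, -0.5002419965723156], 'force': [0.4220169688162315, 0.29319076847997044, -0.22490464743167327], 'wrist_torque': [0.030562508499656478, -0.05233778600574774, 0.00896462330448593], 'grip_width': 0.9997121052348154}
scene {'mtx': [[513.8475792553279, 0.0, 319.5989030113283], [0.0, 513.8475792553279, 244.02393785616403], [0.0, 0.0, 1.0]], 'k1': 0.038002467959553456, 'R': [[0.4205173391980303, -0.9069367045202672, -0.025119343696166162], [-0.5305119377421801, -0.2233327522764613, -0.8177282957521146], [0
[... 308 characters left out ...]
.07257163243077454, -0.0016751024217672497], [-0.027031815874682827, 0.39272033854813265, -0.9192605814572697], [0.06737008781579631, -0.9167901034898736, -0.39364600520101733]], 't': [623.3819471206558, 56.811667233257175, 1020.5721045179487]}
wrist {'mtx': [[373.65368412369446, 0.0, 315.28029989204936], [0.0, 373.65368412369446, 240.9475393512907], [0.0, 0.0, 1.0]], 'k1': -0.055768807116972866, 'hand_eye': [[0.0008322807567712826, -0.30271633682938986, 0.9530803359241732, -164.08493493305696], [0.9999994566794133, -0.00034626013617497655, -0.0009832318108633096, 0.09394357062120218], [0.0006276540589414014, 0.9530806364209229, 0.3027158841717243, -76.59905877647076], [0.0, 0.0, 0.0, 1.0]]}
```

View pics/scene0.png

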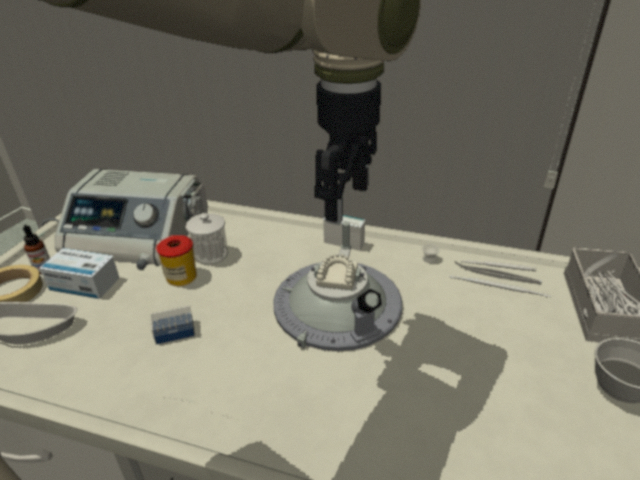

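View pics/side0.png

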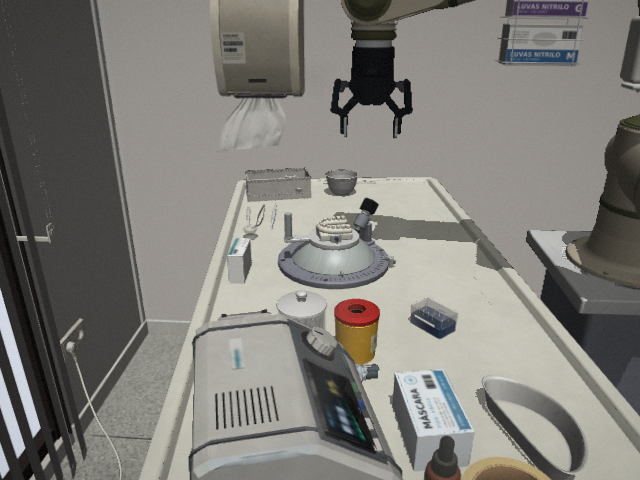

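View pics/wrist0.png

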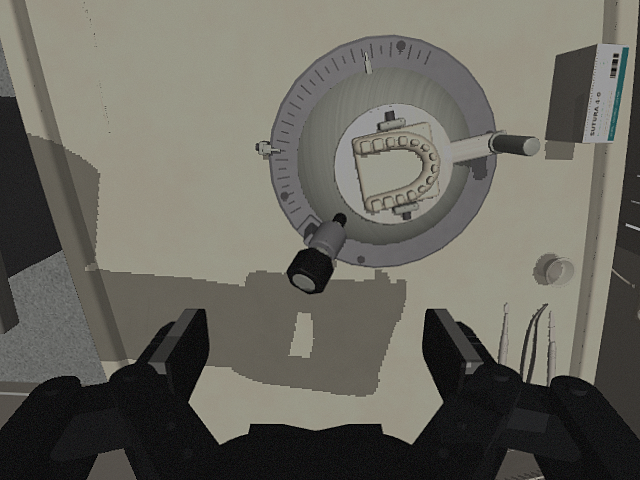

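The wrist view shows the base around (383,150), the pointer at (368,62), the rider at (265,149), the handle top at (515,145) and the knob at (310,270). I'll zoom in on these.

```bash
cat > h.py <<'E'
import numpy as np,cv2
from scipy.spatial.transform import Rotation as Ro
from rig import ctrl,vision
def pose():
    s=ctrl.sense();q=s["ee_rot"];return Ro.from_quat([q[1],q[2],q[3],q[0]]).as_matrix(),np.array(s["eef_pos"])
def cam(n):
    R0,p0=pose();c=vision.capture(n)
    if n=="wrist":
        H=np.array(c["hand_eye"]);Rw=R0@H[:3,:3];tw=R0@H[:3,3]+p0
        c["R"]=Rw.T;c["t"]=-Rw.T@tw
    return {k:np.array(v) for k,v in c.items()}
def D(c):return np.array([float(c["k1"]),0,0,0])
def ray(c,uv):
    x=cv2.undistortPoints(np.array([[uv]],float),c["mtx"],D(c))[0,0]
    d=c["R"].T@np.array([x[0],x[1],1]);return -c["R"].T@c["t"],d
def onz(c,uv,z):
    o,d=ray(c,uv);return o+d*(z-o[2])/d[2]
def proj(c,X):
    X=np.atleast_2d(np.array(X,float))
    return cv2.projectPoints(X,cv2.Rodrigues(c["R"])[0],c["t"],c["mtx"],D(c))[0][:,0]
def tri(obs):
    A=np.zeros((3,3));b=np.zeros(3)
    for c,uv in obs:
        o,d=ray(c,uv);d/=np.linalg.norm(d);P=np.eye(3)-np.outer(d,d);A+=P;b+=P@o
    X=np.linalg.solve(A,b);return X,[np.round(proj(c,X)[0]-uv,1) for c,uv in obs]
def save(c,f,box=None,k=1):
    im=c["image"].astype(np.uint8)[:,:,::-1]
    if box: x,y,w,hh=box;im=im[y:y+hh,x:x+w]
    cv2.imwrite(f,cv2.resize(im,None,fx=k,fy=k,interpolation=cv2.INTER_CUBIC))
E
python3 - <<'E'
from h import *
import pickle
C={n:cam(n) for n in("scene","side","wrist")};pickle.dump(C,open("C0.pkl","wb"))
print(pose())
save(C["wrist"],"pics/w_a.png",(245,25,200,150),4)
save(C["wrist"],"pics/w_b.png",(250,150,200,150),4)
save(C["side"],"pics/s_a.png",(260,180,160,120),5)
save(C["scene"],"pics/c_a.png",(260,240,160,120),5)
E
```

```text
(array([[-4.02293168e-04,  9.99999919e-01, -6.50531648e-06],
       [ 1.34809289e-04, -6.45108409e-06, -9.99999991e-01],
       [-9.99999910e-01, -4.02294042e-04, -1.34806683e-04]]), array([5.24915505e+02, 2.01163024e-02, 2.09419084e+02]))
```

View pics/w_a.png

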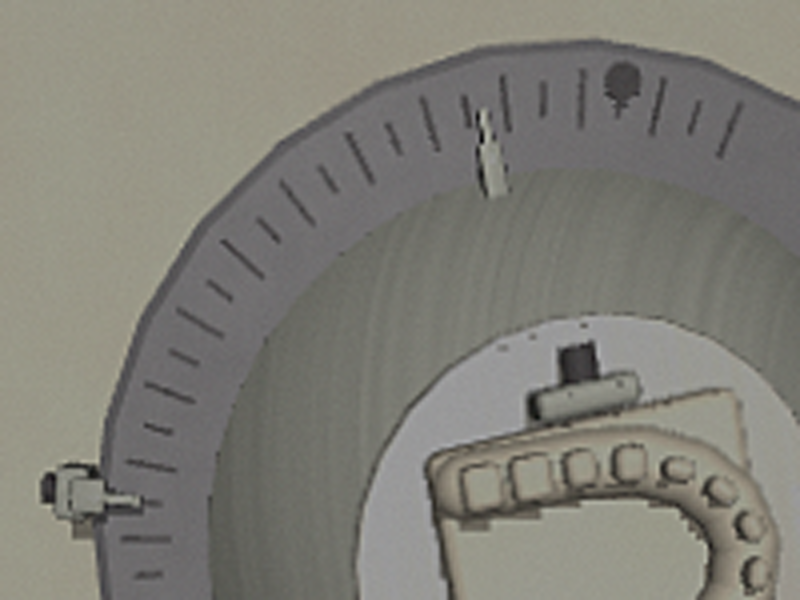

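View pics/w_b.png

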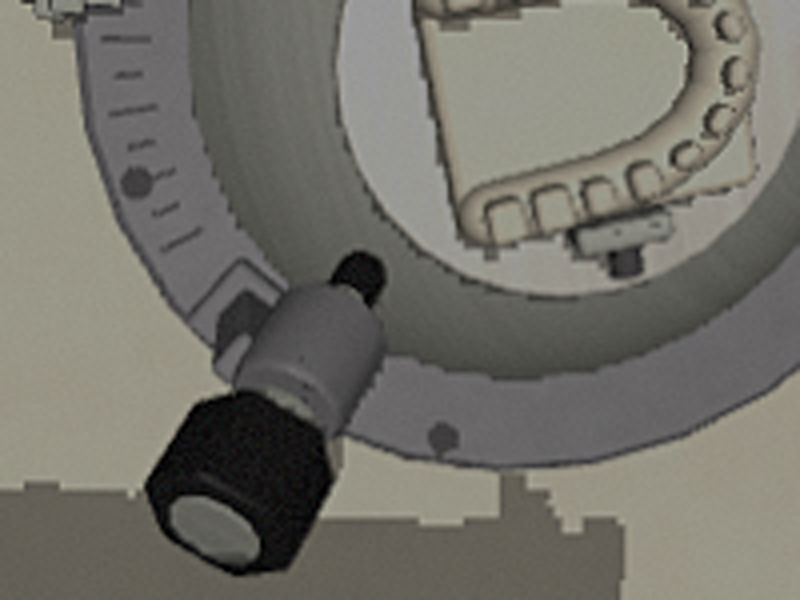

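View pics/s_a.png

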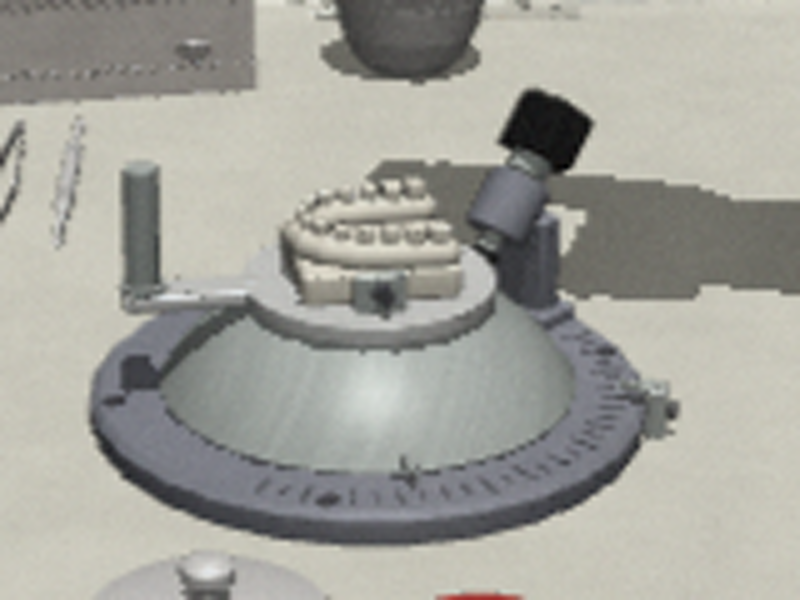

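View pics/c_a.png

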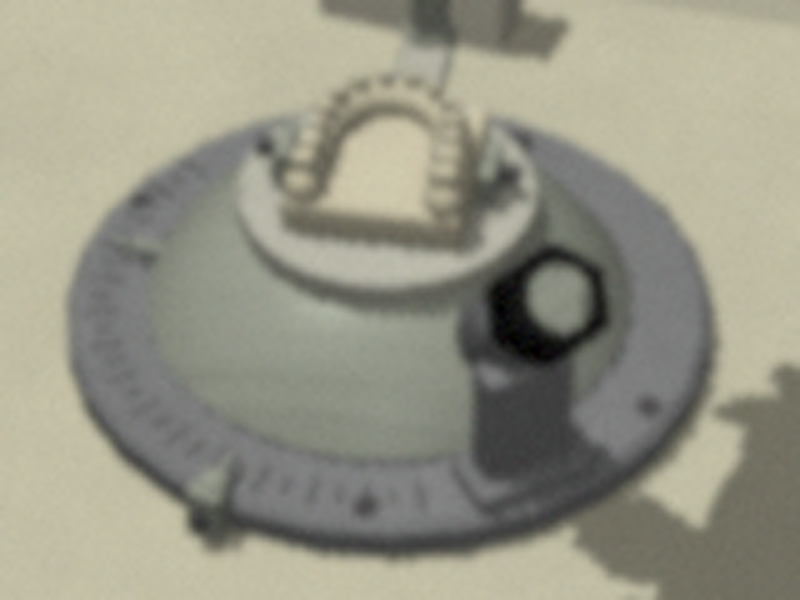

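```bash
python3 - <<'E'
from h import *
import pickle
from scipy.optimize import least_squares
C=pickle.load(open("C0.pkl","rb"));W,S,Z=C["wrist"],C["side"],C["scene"]
rim=[(392.5,35),(316,61),(296,80),(271,130),(271,180),(385,267),(422.5,259),(282.5,209)]
P=np.array([onz(W,p,15)[:2] for p in rim])
r=least_squares(lambda x:np.hypot(*(P-x[:2]).T)-110,P.mean(0)+[20,0]);c=r.x;print("centre wrist",c,r.fun.round(1))
rs=[(260+90/5,180+400/5),(260+645/5,180+400/5),(260+370/5,180+525/5)]
rs=[(x,y) for x,y in rs]
Pz=[(260+70/5,240+300/5),(260+712/5,240+310/5),(260+400/5,240+540/5)]
print("side rim",[np.hypot(*(onz(S,p,15)[:2]-c)).round(1) for p in rs],"scene",[np.hypot(*(onz(Z,p,15)[:2]-c)).round(1) for p in Pz])
def rep(n,X):
    d=X[:2]-c;print(n,X.round(1),"rad",np.hypot(*d).round(1),"ang",np.degrees(np.arctan2(d[1],d[0])).round(2))
for n,p,z in [("ptr tip",(245+485/4,25+112/4),21.5),("ptr root",(245+496/4,25+190/4),21.5),("rider tip",(245+142/4,25+502/4),21.5),("rider mid",(245+108/4,25+500/4),22),("rider blk",(245+78/4,25+497/4),24)]:
    rep(n,onz(W,p,z))
for n,p,z in [("ptr side",(260+405/5,180+470/5),21.5),]: rep(n,onz(S,p,z))
rep("rider tip scene",onz(Z,(260+230/5,240+460/5),21.5))
X,e=tri([(W,(303,282.5)),(Z,(260+563/5,240+297/5))]);rep("knob face",X);print(e)
X,e=tri([(W,(531,147)),(S,(288.4,213.5))]);rep("handle top",X);print(e)
rep("hand W",onz(W,(531,147),112))
E
python3 - <<'E'
from h import *
import pickle
C=pickle.load(open("C0.pkl","rb"));save(C["wrist"],"pics/w_c.png",(440,100,200,150),4)
E
```

```text
centre wrist [590.91590277  42.88064399] [-1.8 -1.3 -0.5  0.8  0.4 -1.5 -1.3 -0.7]
side rim [np.float64(108.0), np.float64(111.7), np.float64(119.4)] scene [np.float64(110.1), np.float64(107.8), np.float64(118.0)]
ptr tip [568.7 135.2  21.5] rad 94.9 ang 103.56
ptr root [571.6 119.3  21.5] rad 78.9 ang 104.19
rider tip [492.5  52.3  21.5] rad 98.8 ang 174.55
rider mid [484.8  52.8  22. ] rad 106.6 ang 174.68
rider blk [478.2  53.6  24. ] rad 113.3 ang 174.57
ptr side [571.2 131.8  21.5] rad 91.1 ang 102.51
rider tip scene [487.4  53.7  21.5] rad 104.1 ang 174.05
knob face [514.6 -44.1 100.9] rad 115.7 ang -131.28
[array([-0.4, -0.6]), array([ 0.4, -0.1])]
handle top [674.6  62.  110.1] rad 85.8 ang 12.85
[array([-1.3, -0.2]), array([-0.4, -0.2])]
hand W [674.5  62.  112. ] rad 85.7 ang 12.87
```

View pics/w_c.png

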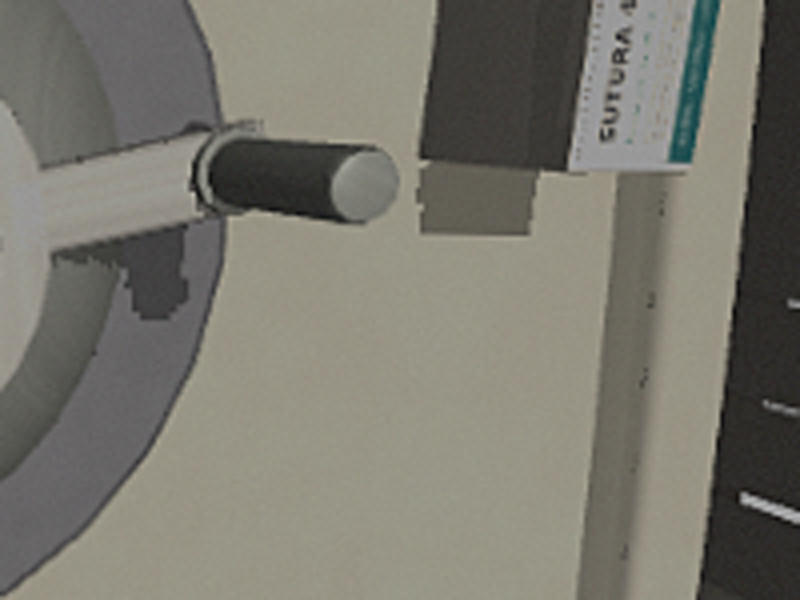

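```bash
python3 - <<'E'
from h import *
import pickle
C=pickle.load(open("C0.pkl","rb"))
save(C["wrist"],"pics/k1.png",(270,225,80,60),10)
save(C["scene"],"pics/k2.png",(345,280,40,30),20)
c=C["side"]
E
```

```text
(no output)
```

View pics/k1.png

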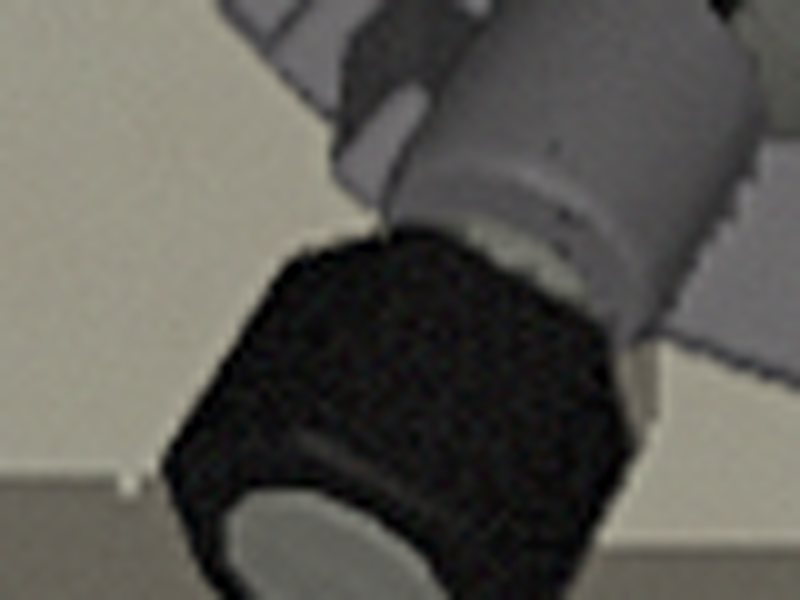

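View pics/k2.png

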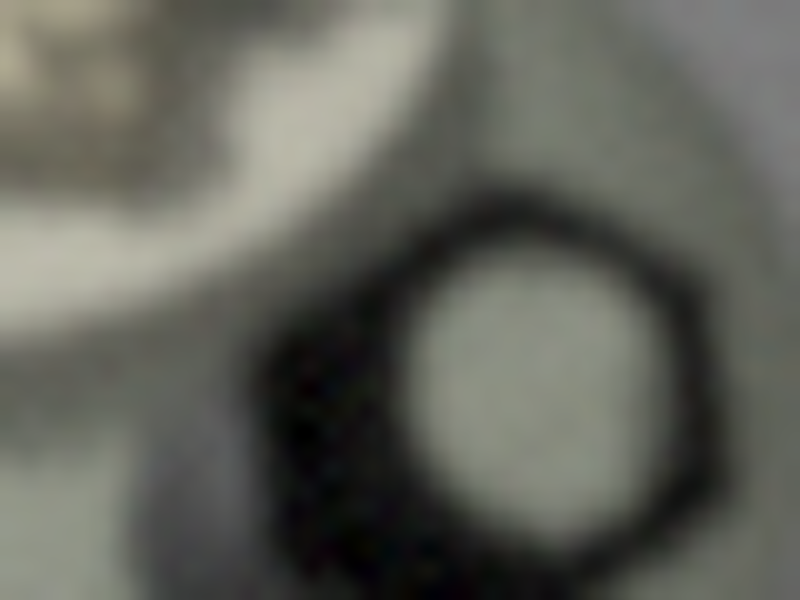

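```bash
python3 - <<'E'
from h import *
import pickle
from scipy.optimize import minimize
C=pickle.load(open("C0.pkl","rb"))
bx={"wrist":(275,235,75,65),"scene":(350,282,40,38),"side":(355,192,30,28)}
K=8;T={}
for n,(x,y,w,h) in bx.items():
    g=cv2.cvtColor(C[n]["image"].astype(np.uint8),cv2.COLOR_RGB2GRAY)[y:y+h,x:x+w]
    g=cv2.resize(g,None,fx=K,fy=K,interpolation=cv2.INTER_CUBIC)
    m=(g<(45 if n!="scene" else 62)).astype(np.uint8)
    m=cv2.morphologyEx(m,cv2.MORPH_OPEN,np.ones((9,9)))
    l,lab,st,_=cv2.connectedComponentsWithStats(m);i=1+np.argmax(st[1:,4])
    cs,_=cv2.findContours((lab==i).astype(np.uint8),cv2.RETR_EXTERNAL,cv2.CHAIN_APPROX_NONE)
    f=np.zeros_like(m);cv2.drawContours(f,[cv2.convexHull(cs[0])],-1,1,-1);T[n]=f
    cv2.imwrite(f"pics/m_{n}.png",np.hstack([f*255,g]))
def hexpts(p):
    c=p[:3];a=p[3];z=np.array([np.sin(.698)*np.cos(a),np.sin(.698)*np.sin(a),np.cos(.698)])
    u=np.array([-np.sin(a),np.cos(a),0]);v=np.cross(z,u)
    R=15/np.cos(np.pi/6);o=[]
    for k in range(6):
        t=p[4]+np.pi/6+k*np.pi/3;d=np.cos(t)*u+np.sin(t)*v
        o+=[c+z*10+d*(R-0.8),c-z*14+d*(R-0.8),c+z*9+d*R,c-z*13+d*R]
    return np.array(o)
def iou(p,show=0):
    s=[]
    for n,(x,y,w,h) in bx.items():
        q=(proj(C[n],hexpts(p))-[x-.0,y-.0]+.5)*K-.5
        f=np.zeros_like(T[n]);cv2.fillConvexPoly(f,cv2.convexHull((q*16).astype(np.int32)),1,shift=4)
        s.append((f&T[n]).sum()/(f|T[n]).sum())
        if show:cv2.imwrite(f"pics/fit_{n}.png",cv2.merge([f*255,T[n]*255,T[n]*0]))
    if show:print(np.round(s,3))
    return -(s[0]*2+s[1]+s[2]*.5)
best=None
for r0 in np.radians(np.arange(0,60,7.5)):
    m=minimize(iou,[518.8,-39.3,93.2,-2.29,r0],method="Nelder-Mead",options=dict(initial_simplex=np.array([518.8,-39.3,93.2,-2.29,r0])+np.vstack([np.zeros(5),np.diag([4,4,4,.08,.12])]),maxiter=400))
    print(np.degrees(r0),m.fun.round(4),m.x[:3].round(1),np.degrees(m.x[3:]).round(1))
    if best is None or m.fun<best.fun:best=m
iou(best.x,1)
E
```

```text
0.0 -3.076 [519.  -38.7  92.6] [-131.4   -3.1]
7.499999999999999 -3.0695 [519.1 -39.   92.3] [-130.4    0.9]
14.999999999999998 -3.1007 [519.4 -39.   93.2] [-125.4   31.7]
22.5 -3.111 [519.2 -38.9  92.9] [-129.6   35.5]
29.999999999999996 -3.1077 [519.3 -39.   92.7] [-130.2   36.8]
37.5 -3.1087 [519.1 -38.7  93.1] [-129.3   37.5]
45.0 -3.1096 [519.1 -38.7  93.1] [-129.1   37.4]
52.50000000000001 -3.1083 [519.  -38.6  93.1] [-135.4   45.3]
[0.952 0.773 0.867]
```

```bash
python3 - <<'E'
from h import *
import pickle
C=pickle.load(open("C0.pkl","rb"))
def ends(c,a,roll):
    z=np.array([np.sin(.698)*np.cos(a),np.sin(.698)*np.sin(a),np.cos(.698)]);u=np.array([-np.sin(a),np.cos(a),0]);v=np.cross(z,u)
    R=15/np.cos(np.pi/6);k=roll+np.pi/6+np.arange(6)*np.pi/3
    d=np.cos(k)[:,None]*u+np.sin(k)[:,None]*v
    return c+z*10+d*R,c-z*14+d*R
row=[]
for roll in(36.5,-2,17):
    o=[]
    for n,(x,y,w,h),k in (("wrist",(270,230,80,70),5),("scene",(340,275,57,50),7)):
        im=cv2.resize(C[n]["image"].astype(np.uint8)[y:y+h,x:x+w,::-1],None,fx=k,fy=k,interpolation=cv2.INTER_CUBIC)
        im=cv2.convertScaleAbs(im,alpha=1.6,beta=10)
        A,B=[((proj(C[n],q)-[x,y]+.5)*k).astype(int) for q in ends(np.array([519.1,-38.9,93]),np.radians(-130.5),np.radians(roll))]
        cv2.polylines(im,[A],True,(0,0,255),1)
        cv2.polylines(im,[B],True,(255,100,0),1)
        for a,b in zip(A,B):cv2.line(im,tuple(map(int,a)),tuple(map(int,b)),(0,200,0),1)
        o.append(cv2.resize(im,(266,233)))
    row.append(np.vstack(o))
cv2.imwrite("pics/wf.png",np.hstack(row))
E
```

```text
(no output)
```

View pics/wf.png

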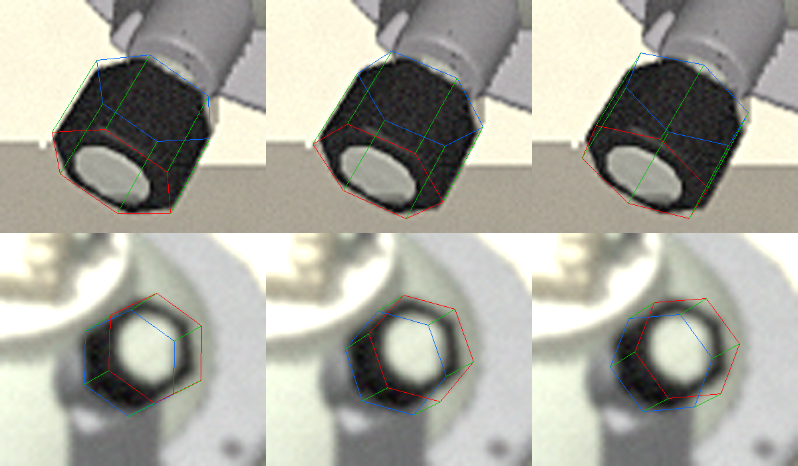

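```bash
cat >> h.py <<'E'
AZ=np.radians(-130.8);ROLL=np.radians(38);KG=np.array([519.1,-38.9,93.0])
def knobframe(a=AZ):
    z=np.array([np.sin(.698)*np.cos(a),np.sin(.698)*np.sin(a),np.cos(.698)]);u=np.array([-np.sin(a),np.cos(a),0]);return u,np.cross(z,u),z
def knobrot(k,roll=ROLL):
    u,v,z=knobframe();t=roll+k*np.pi/3;y=np.cos(t)*u+np.sin(t)*v;return np.column_stack([-z,y,np.cross(-z,y)])
def delta(Rt,pt,stage=""):
    R,p=pose();rv=Ro.from_matrix(R.T@Rt).as_rotvec()
    print(stage,"shift(tool,m)",(R.T@(np.array(pt)-p)/1000).round(4),"shift in target tool",(Rt.T@(np.array(pt)-p)/1000).round(4),"rotvec",rv.round(3),"deg",np.degrees(np.linalg.norm(rv)).round(1))
E
python3 - <<'E'
from h import *
R,p=pose()
# min rotation swing
u,v,z=knobframe()
x0=R[:,0];x1=-z
ax=np.cross(x0,x1);ang=np.arcsin(np.linalg.norm(ax));Rs=Ro.from_rotvec(ax/np.linalg.norm(ax)*ang).as_matrix()@R
for k in range(6):
    Rt=knobrot(k);
    tw=Ro.from_matrix(Rs.T@Rt).as_rotvec()
    print(k,"twist about x after swing",tw.round(3)); delta(Rt,KG+z*80)
C=cam
W=None
import pickle
C=pickle.load(open("C0.pkl","rb"))
# bystanders
print("box base side",onz(C["side"],(229,281),0),onz(C["side"],(243,281),0),onz(C["side"],(250,255),0)); print("box W top",[onz(C["wrist"],q,59).round(0) for q in((597,44),(628,44),(612,140),(584,141))])
print("dish",onz(C["wrist"],(558,275),13))
E
```

```text
0 twist about x after swing [ 0.049  0.    -0.   ]
 shift(tool,m) [ 0.0551 -0.0394  0.0778] shift in target tool [-0.0122 -0.0452  0.092 ] rotvec [0.047 0.539 0.443] deg 40.1
1 twist about x after swing [-0.998  0.    -0.   ]
 shift(tool,m) [ 0.0551 -0.0394  0.0778] shift in target tool [-0.0122 -0.1023  0.0069] rotvec [-0.956  0.255  0.681] deg 68.8
2 twist about x after swing [-2.046  0.    -0.   ]
 shift(tool,m) [ 0.0551 -0.0394  0.0778] shift in target tool [-0.0122 -0.0571 -0.0851] rotvec [-1.949 -0.136  0.82 ] deg 121.4
3 twist about x after swing [-3.093  0.     0.   ]
 shift(tool,m) [ 0.0551 -0.0394  0.0778] shift in target tool [-0.0122  0.0452 -0.092 ] rotvec [-2.909 -0.673  0.818] deg 177.4
4 twist about x after swing [ 2.143 -0.    -0.   ]
 shift(tool,m) [ 0.0551 -0.0394  0.0778] shift in target tool [-0.0122  0.1023 -0.0069] rotvec [ 2.04   0.792 -0.297] deg 126.5
5 twist about x after swing [ 1.096 -0.    -0.   ]
 shift(tool,m) [ 0.0551 -0.0394  0.0778] shift in target tool [-0.0122  0.0571  0.0851] rotvec [1.049 0.723 0.12 ] deg 73.3
box base side [778.79921153 133.30271799   0.        ] [752.79388841 131.43206716   0.        ] [761.2539253   19.90311248   0.        ]
box W top [array([748., 140.,  59.]), array([774., 142.,  59.]), array([776.,  66.,  59.]), array([750.,  65.,  59.])]
dish [783.99816167 -76.11356004  13.        ]
```

```bash
python3 -m jog '[[[0.0275,-0.0197,0.0389,0,0,0],[0.0275,-0.0197,0.0389,0,0,0],[0,0,0,0.131,0.0904,0.015],[0,0,0,0.131,0.0904,0.015],[0,0,0,0.131,0.0904,0.015],[0,0,0,0.131,0.0904,0.015],[0,0,0,0.131,0.0904,0.015],[0,0,0,0.131,0.0904,0.015],[0,0,0,0.131,0.0904,0.015],[0,0,0,0.131,0.0904,0.015],[0,0,0,0,0,0]]]' 95 60
python3 - <<'E'
from h import *
s=ctrl.sense();print(np.round(s["joints"],3),s["grip_width"],s["time_s"])
delta(knobrot(5),KG+knobframe()[2]*80)
import pickle
c=cam("wrist");pickle.dump(c,open("C1.pkl","wb"));save(c,"pics/w1.png")
u,v,z=knobframe();print(proj(c,[KG,KG+10*z]))
E
```

```text
time_s: 1.68
eef_pos: [484.9, -78.0, 154.1]
ee_rot: [0.016, 0.842, 0.297, -0.449]
force: [0.1, 0.1, -0.2]
grip_width: 0.631
[-0.8    0.246  1.938  0.77   1.166 -0.097] 0.6313175549385185 1.675
 shift(tool,m) [ 0.0002  0.0001 -0.0006] shift in target tool [ 0.0002  0.0001 -0.0006] rotvec [0.    0.001 0.001] deg 0.1
[[314.32322806 239.08143351]
 [314.27755513 243.60710346]]
```

View pics/w1.png

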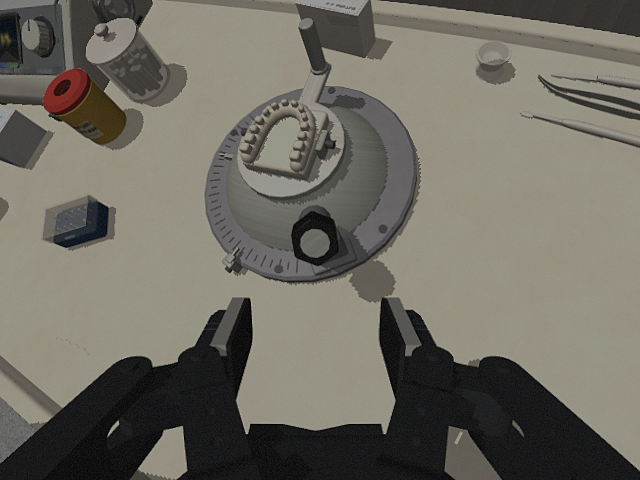

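```bash
python3 - <<'E'
from h import *
import pickle
c=pickle.load(open("C1.pkl","rb"))
x,y,w,h=275,200,80,80;k=7
im=cv2.resize(c["image"].astype(np.uint8)[y:y+h,x:x+w,::-1],None,fx=k,fy=k,interpolation=cv2.INTER_CUBIC);im=cv2.convertScaleAbs(im,alpha=1.6,beta=20)
cl=im.copy()
u,v,z=knobframe();R=15/np.cos(np.pi/6);t=ROLL+np.pi/6+np.arange(6)*np.pi/3;d=np.cos(t)[:,None]*u+np.sin(t)[:,None]*v
for o,col in((10,(0,0,255)),(-14,(255,100,0))):
    A=((proj(c,KG+z*o+d*R)-[x,y]+.5)*k).astype(int);cv2.polylines(im,[A],True,col,1)
cv2.imwrite("pics/k3.png",cv2.resize(np.hstack([im,cl]),(800,400)))
E
```

```text
(no output)
```

View pics/k3.png

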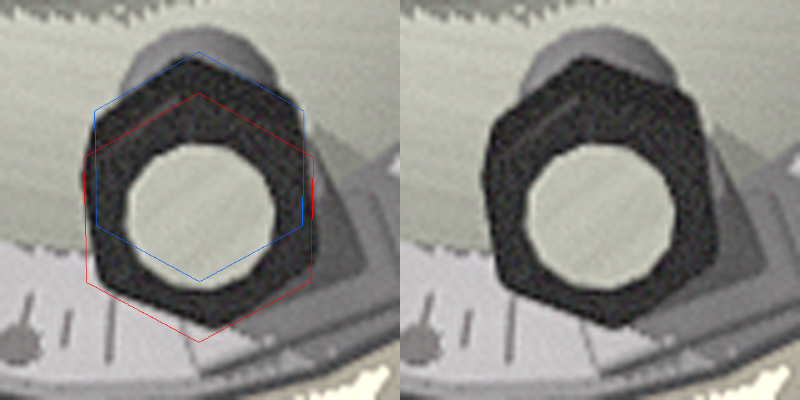

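The knob's face is centred, but the hex is turned about 7.5° counter-clockwise in the picture. I'll twist −0.13 about tool x, then advance 88 mm and close.

```bash
python3 -m jog '[[[0.02,0,0.0,-0.13,0,0],[0.03,0,0,0,0,0],[0.02,0,0,0,0,0],[0.018,0,0,0,0,0],[0,0,0,0,0,0]]]' 95 80
python3 - <<'E'
from h import *
delta(knobrot(5,ROLL+.13),KG-knobframe()[2]*8)
c=cam("wrist");save(c,"pics/w2.png")
E
```

```text
time_s: 2.35
eef_pos: [522.6, -34.2, 86.7]
ee_rot: [0.071, 0.839, 0.327, -0.429]
force: [-0.8, -0.1, 0.8]
grip_width: 0.628
 shift(tool,m) [-0.0006  0.0005  0.0003] shift in target tool [-0.0006  0.0005  0.0003] rotvec [0.003 0.001 0.002] deg 0.2
```

View pics/w2.png

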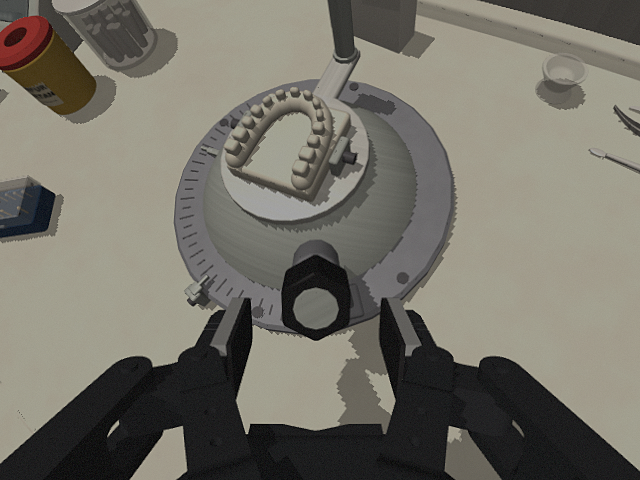

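```bash
python3 - <<'E'
from h import *
c=cam("wrist");R,p=pose()
for x in(8,0,-5,-11,-20):
  print(x,[proj(c,p+R@np.array([x,y,zz]))[0].round(0) for y,zz in((-27,-11),(-27,11),(0,0),(-15,-11),(-15,11))])
E
```

```text
8 [array([260., 263.]), array([262., 303.]), array([314., 283.]), array([284., 263.]), array([285., 303.])]
0 [array([257., 269.]), array([260., 310.]), array([314., 290.]), array([283., 269.]), array([284., 310.])]
-5 [array([256., 273.]), array([258., 315.]), array([314., 295.]), array([282., 273.]), array([283., 315.])]
-11 [array([254., 278.]), array([256., 322.]), array([314., 300.]), array([281., 278.]), array([282., 322.])]
-20 [array([250., 286.]), array([253., 332.]), array([314., 310.]), array([279., 286.]), array([280., 332.])]
```

```bash
python3 - <<'E'
from h import *
c=cam("wrist");save(c,"pics/z1.png",(190,230,250,180),3)
c=cam("side");R,p=pose();save(c,"pics/z2.png",(290,110,160,120),5);print([((q-[290,110])*5).round(0) for q in proj(c,[p,p+R@np.array([8,0,0]),KG])])
E
```

```text
[array([387., 492.]), array([379., 509.]), array([396., 477.])]
```

View pics/z1.png

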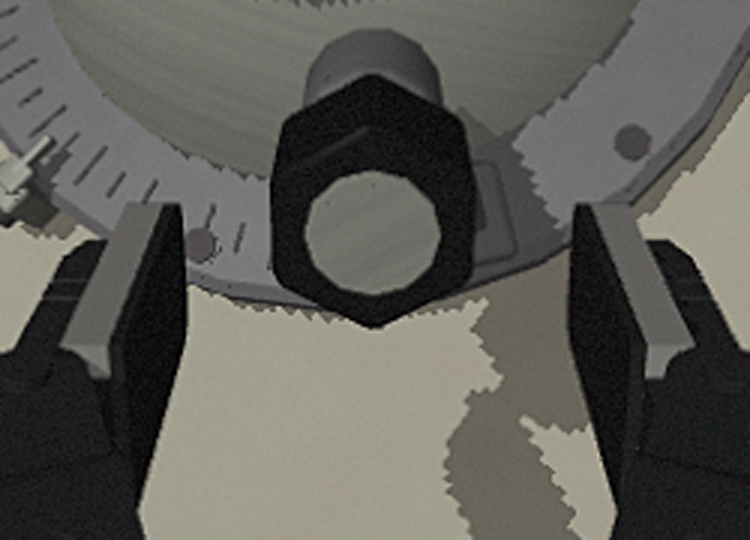

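View pics/z2.png

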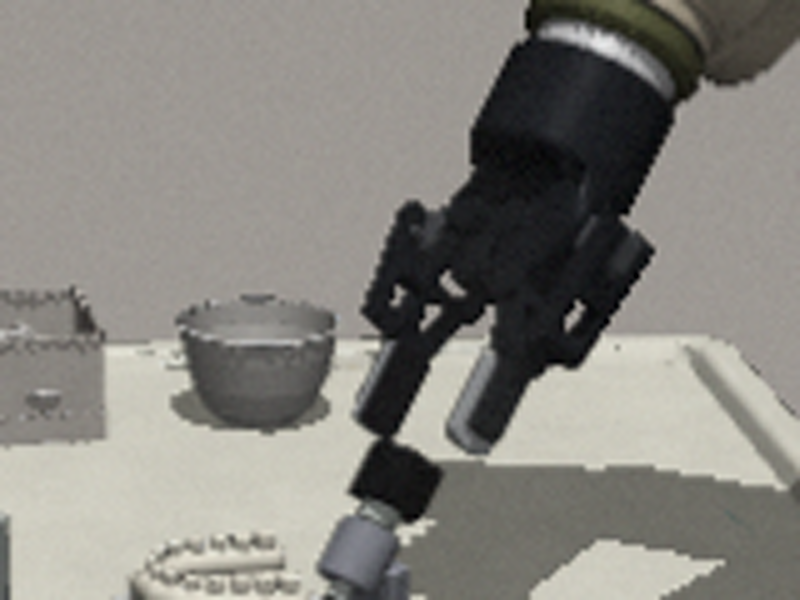

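```bash
python3 - <<'E'
from h import *
import pickle
C=pickle.load(open("C0.pkl","rb"));p=np.array([524.9,0,209.4])
for dz in(8,0,-10,-20,-30):print(dz,proj(C["side"],p-[0,0,dz])[0].round(1),proj(C["scene"],p-[0,0,dz])[0].round(1))
save(C["side"],"pics/s_t.png",(320,40,100,110),5)
R,p=pose();s=ctrl.sense();print(p,s["time_s"],s["eef_pos"])
E
```

```text
8 [368.9 158.9] [347.8 231. ]
0 [369.  154.8] [347.8 226.1]
-10 [369.2 149.7] [347.9 219.9]
-20 [369.4 144.5] [347.9 213.7]
-30 [369.6 139.2] [348.  207.3]
[522.76808425 -35.50118002  87.79427019] 2.55 [522.76808425 -35.50118002  87.79427019]
```

View pics/s_t.png

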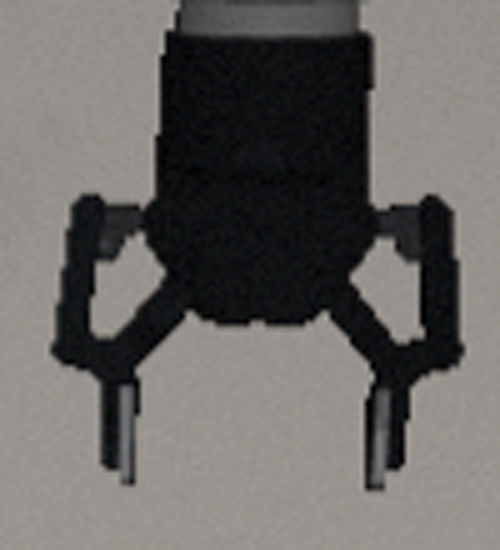

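Both the side and wrist views show the fingertips about 30 mm behind where the reported TCP puts them, still above the knob's outer face. I trust the pictures, so I'll advance in small rows while watching the force.

```bash
python3 -m jog '[[[0.01,0,0.0,0,0,0],[0.01,0,0,0,0,0],[0,0,0,0,0,0]]]' 95 80
python3 - <<'E'
from h import *
c=cam("wrist");save(c,"pics/z3.png",(190,210,250,180),3)
c=cam("side");save(c,"pics/z4.png",(290,110,160,120),5)
E
```

```text
time_s: 2.92
eef_pos: [530.8, -24.6, 71.2]
ee_rot: [0.07, 0.839, 0.326, -0.429]
force: [-0.4, 0.2, 0.5]
grip_width: 0.627
```

View pics/z3.png

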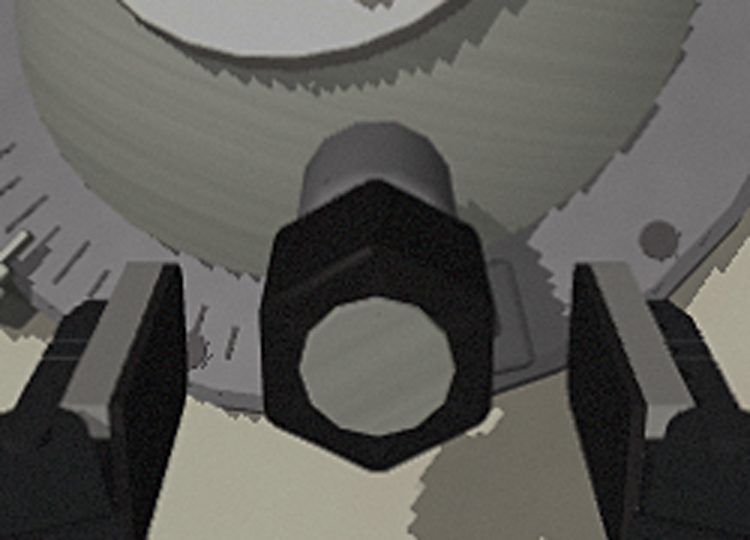

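View pics/z4.png

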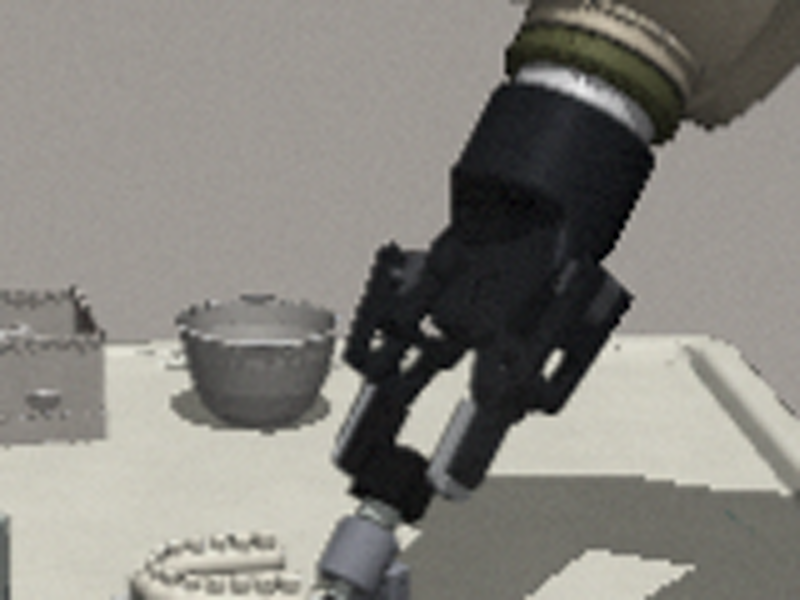

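```bash
python3 -m jog '[[[0.009,0,0.0,0,0,0],[0,0,0,0,0,0],[0,0,0,0,0,0],[0,0,0,0,0,0],[0,0,0,0,0,0],[0,0,0,0,0,0]]]' 255 80
python3 - <<'E'
from h import *
s=ctrl.sense();print(np.round(s["joints"],3),np.round(s["wrist_torque"],2),s["grip_width"])
c=cam("wrist");save(c,"pics/z5.png",(190,210,250,180),3)
c=cam("side");save(c,"pics/z6.png",(290,110,160,120),5)
E
```

```text
time_s: 3.78
eef_pos: [534.5, -20.2, 64.6]
ee_rot: [0.07, 0.839, 0.326, -0.429]
force: [4.2, 5.0, -5.8]
grip_width: 0.335
[-0.619  0.451  1.949  0.934  0.922 -0.312] [-0.06 -0.02  0.1 ] 0.3352024870507884
```

View pics/z5.png

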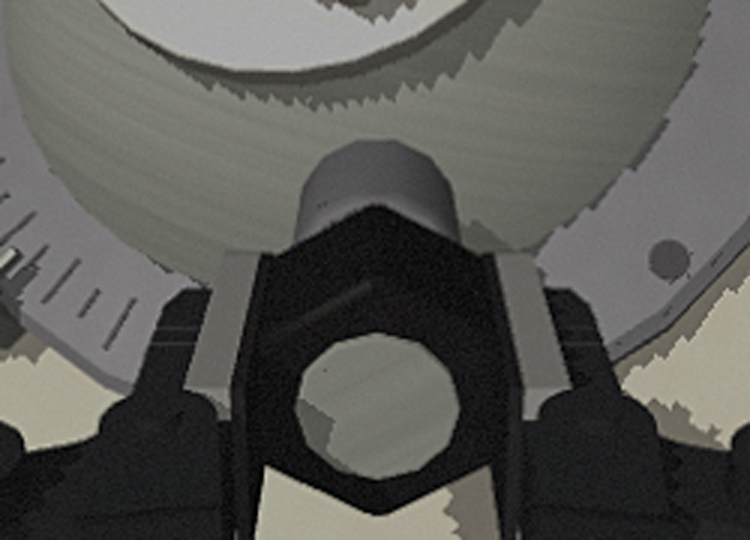

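View pics/z6.png

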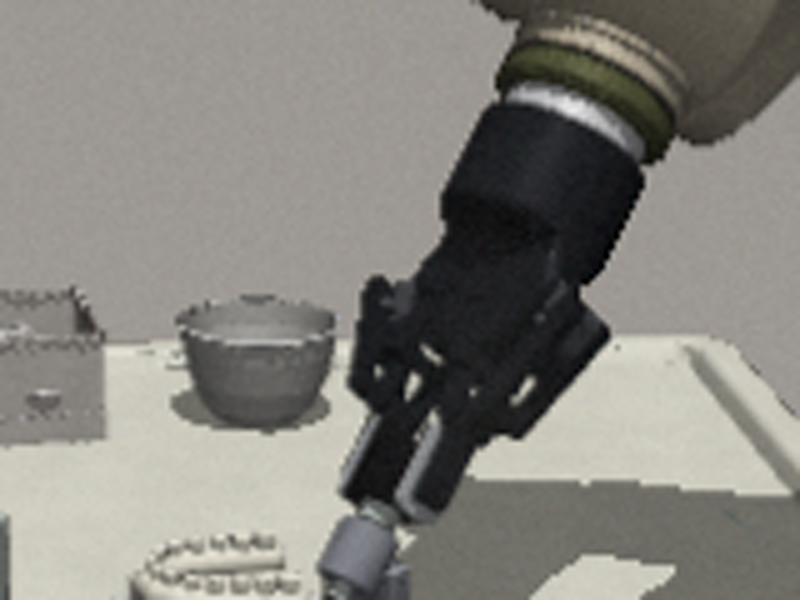

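Both pads are flat on the knob's flats. I'll loosen now, backing out 0.15 mm per row to follow the thread.

```bash
python3 - <<'E'
from h import *
R,p=pose();np.savez("grasp1.npz",R=R,p=p)
E
python3 -m jog '[[[-0.00015,0,0,-0.18,0,0],[-0.00015,0,0,-0.18,0,0],[-0.00015,0,0,-0.18,0,0],[0,0,0,0,0,0]]]' 255 80
python3 - <<'E'
from h import *
s=ctrl.sense();print(np.round(s["joints"],3),np.round(s["wrist_torque"],2),s["grip_width"])
g=np.load("grasp1.npz");R,p=pose();print(Ro.from_matrix(g["R"].T@R).as_rotvec(),g["R"].T@(p-g["p"]))
E
```

```text
time_s: 4.38
eef_pos: [534.8, -20.6, 64.6]
ee_rot: [0.293, 0.79, 0.429, -0.326]
force: [12.8, 7.9, -12.5]
grip_width: 0.333
[-0.619  0.451  1.949  0.934  0.921 -0.853] [-0.46 -0.58 -0.33] 0.33313053602381176
[-5.41624202e-01 -1.43640403e-04  1.13270667e-03] [-0.1071076   0.47776199 -0.107326  ]
```

```bash
python3 -m jog '[[[0.0003,0,0,-0.18,0,0],[0,0,0,-0.18,0,0],[0,0,0,-0.18,0,0],[0,0,0,-0.18,0,0],[0,0,0,-0.18,0,0],[0,0,0,-0.18,0,0],[0,0,0,0,0,0]]]' 255 80
python3 - <<'E'
from h import *
s=ctrl.sense();R,p=pose();print(np.round(s["joints"],3),(R.T@np.array(s["wrist_torque"])).round(2),(R.T@np.array(s["force"])).round(1),s["grip_width"])
g=np.load("grasp1.npz");print(Ro.from_matrix(g["R"].T@R).as_rotvec(),g["R"].T@(p-g["p"]))
c=cam("wrist");save(c,"pics/z7.png")
E
```

```text
time_s: 5.25
eef_pos: [535.7, -20.6, 65.1]
ee_rot: [0.658, 0.527, 0.535, -0.059]
force: [16.4, 7.9, -9.8]
grip_width: 0.337
[-0.619  0.451  1.948  0.935  0.921 -1.934] [-0.19 -0.88  0.77] [18.2  7.8  5.8] 0.33721283781281597
[-1.62194021e+00 -5.78828746e-04  2.90137564e-03] [-0.09995809  0.95153356 -0.90257837]
```

View pics/z7.png

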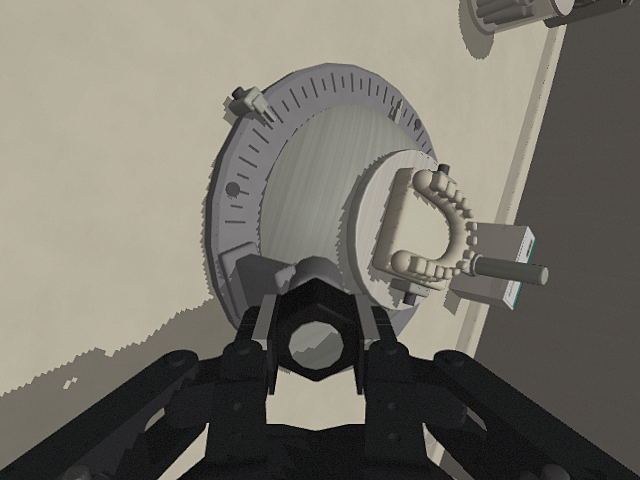

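```bash
python3 -m jog '[[[0,0,0,-0.175,0,0],[0,0,0,-0.175,0,0],[0,0,0,-0.175,0,0],[0,0,0,-0.175,0,0],[0,0,0,-0.175,0,0],[0,0,0,0,0,0]]]' 255 80
python3 - <<'E'
from h import *
s=ctrl.sense();R,p=pose();print(np.round(s["joints"],3),(R.T@np.array(s["wrist_torque"])).round(2),(R.T@np.array(s["force"])).round(1),s["grip_width"])
g=np.load("grasp1.npz");print(Ro.from_matrix(g["R"].T@R).as_rotvec(),g["R"].T@(p-g["p"]))
c=cam("wrist");save(c,"pics/z8.png",(200,200,240,180),3)
E
```

```text
time_s: 6.05
eef_pos: [535.9, -20.1, 65.5]
ee_rot: [0.819, 0.2, 0.509, 0.174]
force: [17.7, 11.7, -6.7]
grip_width: 0.326
[-0.618  0.451  1.947  0.937  0.922 -2.808] [-0.16 -1.46  0.43] [18.3  5.3 11.6] 0.3263804906987662
[-2.49712929e+00 -6.15118148e-04  4.04186941e-03] [-0.09845209  0.61974782 -1.56938182]
```

View pics/z8.png

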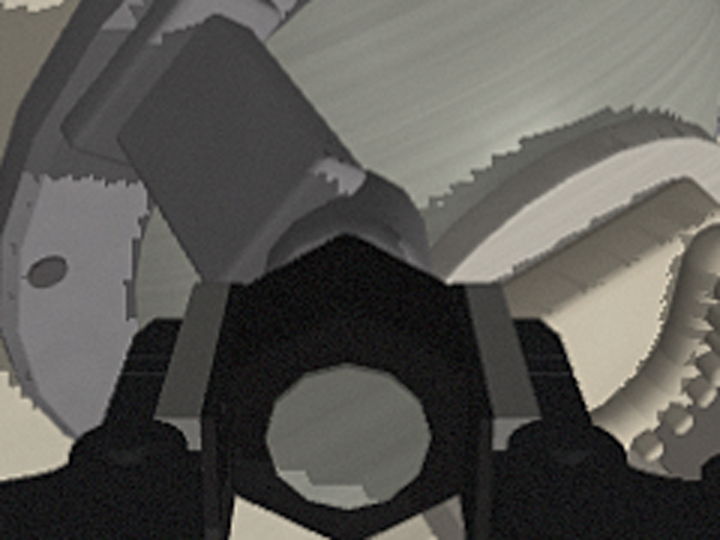

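```bash
python3 -m jog '[[[0,0,0,0,0,0],[0,0,0,0,0,0],[0,0,0,0.1745,0,0],[0,0,0,0.1745,0,0],[0,0,0,0.1745,0,0],[0,0,0,0.1745,0,0],[0,0,0,0.1745,0,0],[0,0,0,0.1745,0,0],[0,0,0,0,0,0]]]' 100 80
python3 -m jog '[[[0,0,0,0,0,0],[0,0,0,0,0,0],[0,0,0,0,0,0],[0,0,0,0,0,0],[0,0,0,-0.15,0,0],[0,0,0,-0.15,0,0],[0,0,0,0,0,0]]]' 255 80
python3 - <<'E'
from h import *
s=ctrl.sense();R,p=pose();print(np.round(s["joints"],3),(R.T@np.array(s["wrist_torque"])).round(2),(R.T@np.array(s["force"])).round(1),s["grip_width"])
g=np.load("grasp1.npz");print(Ro.from_matrix(g["R"].T@R).as_rotvec(),g["R"].T@(p-g["p"]))
np.savez("grasp2.npz",R=R,p=p)
c=cam("wrist");save(c,"pics/z9.png",(200,200,240,180),3)
E
```

```text
time_s: 7.22
eef_pos: [534.7, -21.1, 65.1]
ee_rot: [0.61, 0.582, 0.528, -0.105]
force: [-0.4, 0.0, 0.9]
grip_width: 0.604
time_s: 8.1
eef_pos: [535.2, -20.9, 66.0]
ee_rot: [0.691, 0.483, 0.537, -0.024]
force: [0.2, 0.9, 6.3]
grip_width: 0.339
[-0.62   0.449  1.948  0.934  0.923 -2.064] [-0.15  0.06  0.4 ] [-4.3  4.6 -0.7] 0.3394338140082196
[-1.75302157e+00 -1.79030970e-04  2.76774977e-03] [-1.14086813  0.75760197 -1.0366561 ]
```

View pics/z9.png

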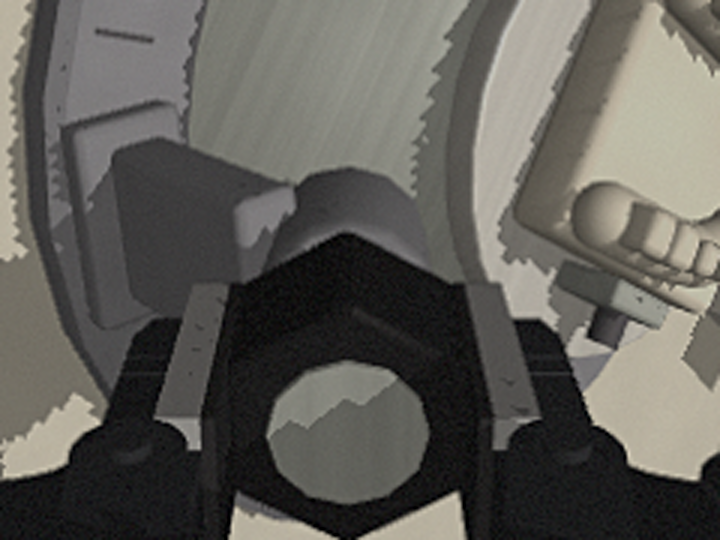

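```bash
python3 -m jog '[[[0,0,0,0,0,0],[0,0,0,0,0,0],[-0.02,0,0,0,0,0],[-0.04,0,0,0,0,0],[-0.05,0,0,0,0,0],[-0.03,0,0,0,0,0],[0,0,0,0,0,0]]]' 100 80
python3 - <<'E'
from h import *
c=cam("side");save(c,"pics/a1.png",(230,60,240,180),3)
a=np.radians(-77);y=np.array([np.cos(a),np.sin(a),0]);x=np.array([0,0,-1.]);Rt=np.column_stack([x,y,np.cross(x,y)])
delta(Rt,[675,62,150]);print(pose()[1],ctrl.sense()["grip_width"],np.round(ctrl.sense()["joints"],2))
E
```

```text
time_s: 9.02
eef_pos: [476.1, -90.4, 173.3]
ee_rot: [0.69, 0.484, 0.537, -0.026]
force: [0.2, 0.6, 0.2]
grip_width: 0.609
 shift(tool,m) [0.1743 0.1765 0.0385] shift in target tool [ 0.0222 -0.1027 -0.228 ] rotvec [ 2.025 -0.765 -0.354] deg 125.7
[475.9121869  -89.33279052 172.22202231] 0.6131758699372833 [-0.84  0.21  1.92  0.75  1.22 -1.96]
```

View pics/a1.png

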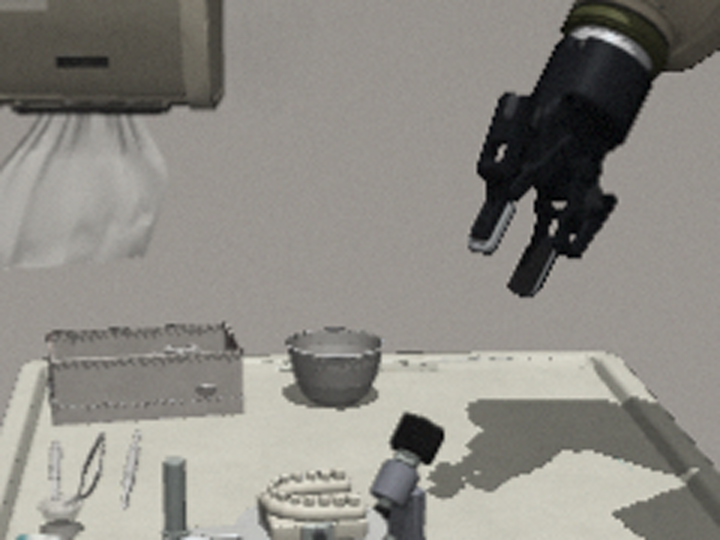

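```bash
python3 -m jog '[[[0,0,0,0.1687,-0.0638,-0.0295],[0,0,0,0.1687,-0.0638,-0.0295],[0,0,0,0.1687,-0.0638,-0.0295],[0,0,0,0.1687,-0.0638,-0.0295],[0,0,0,0.1687,-0.0638,-0.0295],[0,0,0,0.1687,-0.0638,-0.0295],[0,0,0,0.1687,-0.0638,-0.0295],[0,0,0,0.1687,-0.0638,-0.0295],[0,0,0,0.1687,-0.0638,-0.0295],[0,0,0,0.1687,-0.0638,-0.0295],[0,0,0,0.1687,-0.0638,-0.0295],[0,0,0,0.1687,-0.0638,-0.0295]]]' 150 60
cat >> h.py <<'E'
def down(az):
    a=np.radians(az);y=np.array([np.cos(a),np.sin(a),0]);x=np.array([0,0,-1.]);return np.column_stack([x,y,np.cross(x,y)])
E
python3 - <<'E'
from h import *
delta(down(-77),[675,62,140]);print(pose()[1],ctrl.sense()["grip_width"],np.round(ctrl.sense()["joints"],2))
E
```

```text
time_s: 10.58
eef_pos: [475.7, -87.6, 170.7]
ee_rot: [-0.082, -0.702, -0.083, 0.703]
force: [-0.2, 0.4, -0.5]
grip_width: 0.414
 shift(tool,m) [ 0.0307 -0.0991 -0.2287] shift in target tool [ 0.0307 -0.101  -0.2278] rotvec [0.008 0.001 0.002] deg 0.5
[475.73272333 -87.64625761 170.74836496] 0.414312882707403 [-0.43  0.26  1.68  0.    1.21  0.91]
```

```bash
python3 -m jog '[[[0.006,-0.02,-0.0456,0,0,0],[0.006,-0.02,-0.0456,0,0,0],[0.006,-0.02,-0.0456,0,0,0],[0.006,-0.02,-0.0456,0,0,0],[0.006,-0.02,-0.0456,0.008,0,0],[0,0,0,0,0,0]]]' 135 60
python3 - <<'E'
from h import *
delta(down(-77),[675,62,140]);print(pose()[1],ctrl.sense()["grip_width"])
c=cam("wrist");save(c,"pics/b1.png");print(proj(c,[[675,62,112],[675,62,97]]))
c=cam("side");save(c,"pics/b2.png",(200,80,240,180),3)
E
```

```text
time_s: 11.32
eef_pos: [674.2, 65.3, 138.5]
ee_rot: [-0.082, -0.702, -0.083, 0.703]
force: [-0.6, 0.2, 0.3]
grip_width: 0.474
 shift(tool,m) [-0.0015  0.0034  0.    ] shift in target tool [-0.0015  0.0034 -0.    ] rotvec [0.008 0.002 0.002] deg 0.5
[674.21173363  65.33232803 138.5194874 ] 0.47426966001758736
[[320.15296842 269.79242834]
 [319.88543032 260.12710301]]
```

View pics/b1.png

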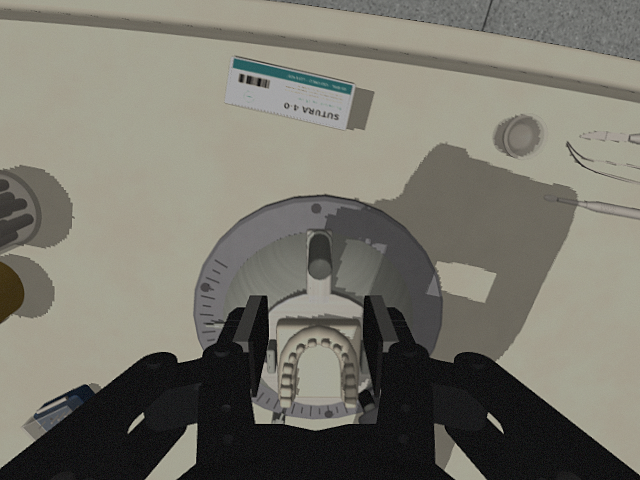

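View pics/b2.png

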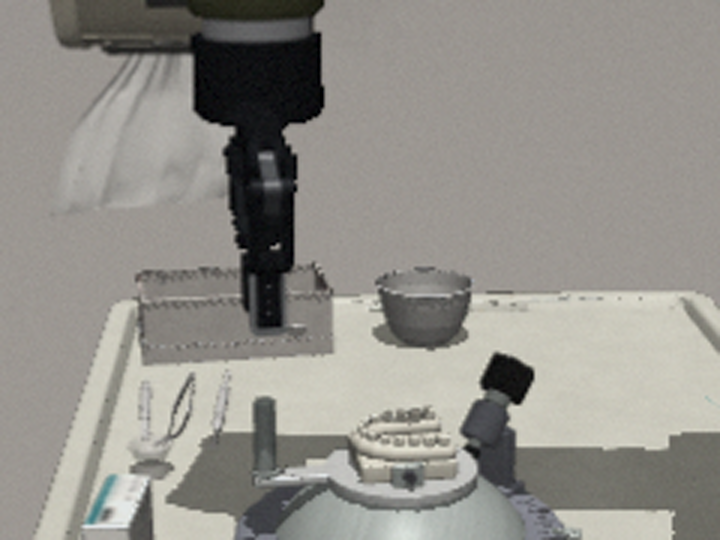

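```bash
python3 -m jog '[[[0.025,0.003,0,0.008,0,0],[0.03,0,0,0,0,0],[0.02,0,0,0,0,0],[0.01,0,0,0,0,0],[0,0,0,0,0,0]]]' 135 40
python3 - <<'E'
from h import *
print(pose()[1],ctrl.sense()["force"])
c=cam("wrist");save(c,"pics/b3.png")
c=cam("side");save(c,"pics/b4.png",(200,80,240,180),3)
E
```

```text
time_s: 12.05
eef_pos: [674.4, 58.7, 57.8]
ee_rot: [0.078, 0.704, 0.078, -0.702]
force: [0.1, 0.5, 0.8]
grip_width: 0.474
[674.43764634  58.68433802  57.78807881] [0.13730495 0.52041907 0.8169902 ]
```

View pics/b3.png

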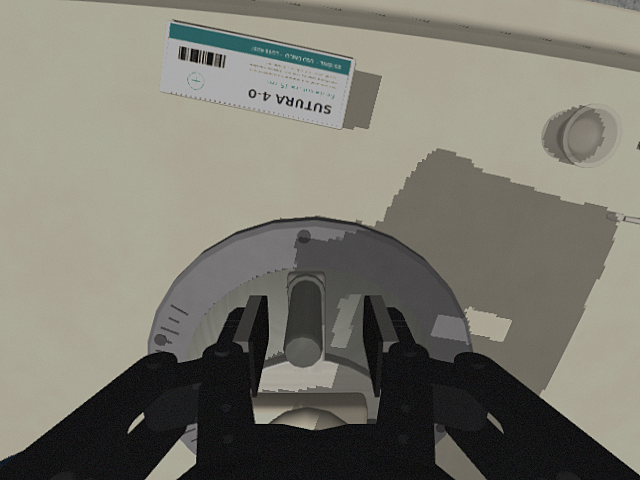

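View pics/b4.png

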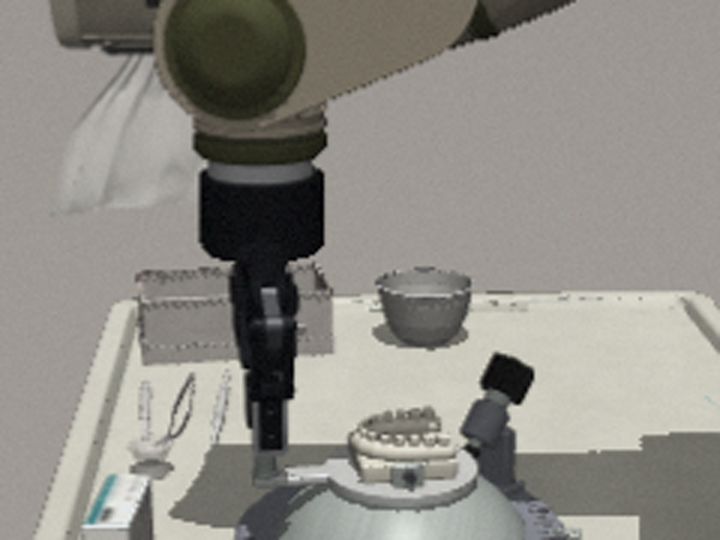

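```bash
python3 -m jog '[[[0,-0.0034,0,0,0,0],[0,0,0,0,0,0],[0,0,0,0,0,0],[0,0,0,0,0,0],[0,0,0,0,0,0]]]' 255 30
python3 -m jog '[[[0,-0.0053,0.00016,-0.06,0,0],[0,-0.0053,0.00016,-0.06,0,0],[0,0,0,0,0,0]]]' 255 30
python3 - <<'E'
from h import *
s=ctrl.sense();print(s["force"],s["wrist_torque"],pose()[1],s["grip_width"])
c=cam("wrist");save(c,"pics/b5.png")
E
```

```text
time_s: 12.78
eef_pos: [674.4, 62.4, 58.6]
ee_rot: [0.078, 0.704, 0.078, -0.701]
force: [-1.2, 1.6, 5.2]
grip_width: 0.152
time_s: 13.15
eef_pos: [671.4, 72.8, 58.6]
ee_rot: [0.121, 0.698, 0.12, -0.695]
force: [-1.6, 0.2, 5.4]
grip_width: 0.152
[-1.59031569  0.18064547  5.4171565 ] [ 0.20468688  0.2564803  -0.05954354] [671.38128599  72.78931001  58.60360864] 0.15206061463597678
```

View pics/b5.png

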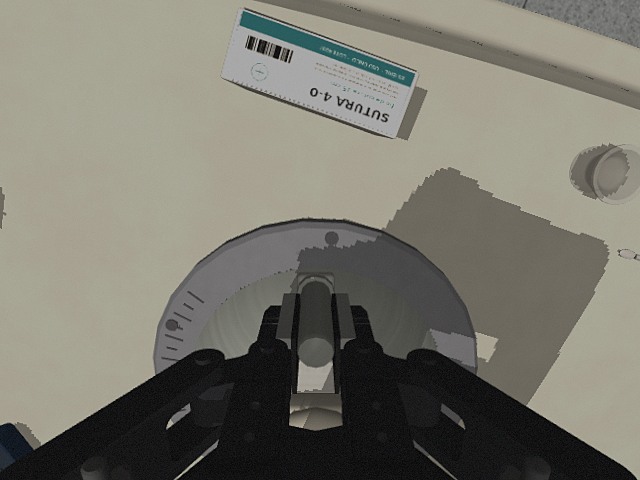

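The head swings freely, with horizontal forces below 2 N. I'll continue along the arc. About 1.11 rad is left, and I'll do 0.96 of it before measuring.

```bash
python3 -m jog '[[[0,-0.01053,0.00063,-0.12,0,0],[0,-0.01053,0.00063,-0.12,0,0],[0,-0.01053,0.00063,-0.12,0,0],[0,-0.01053,0.00063,-0.12,0,0],[0,-0.01053,0.00063,-0.12,0,0],[0,-0.01053,0.00063,-0.12,0,0],[0,-0.01053,0.00063,-0.12,0,0],[0,-0.01053,0.00063,-0.12,0,0],[0,0,0,0,0,0]]]' 255 30
python3 - <<'E'
from h import *
s=ctrl.sense();print(s["force"],s["wrist_torque"],pose()[1],s["grip_width"],np.round(s["joints"],2))
for n in("wrist","scene","side"):
    c=cam(n);save(c,f"pics/d_{n}.png")
    if n=="scene":save(c,"pics/d_scz.png",(260,240,160,120),5)
E
```

```text
time_s: 14.32
eef_pos: [611.7, 127.5, 58.6]
ee_rot: [0.43, 0.563, 0.428, -0.561]
force: [-0.3, -2.0, 5.1]
grip_width: 0.154
[-0.33155053 -1.98214532  5.11217243] [-0.18666657  0.27046597  0.00894469] [611.66134056 127.49388174  58.58089651] 0.15392494234525966 [ 0.02  0.67  1.35 -0.    1.11  0.29]
```

View pics/d_wrist.png

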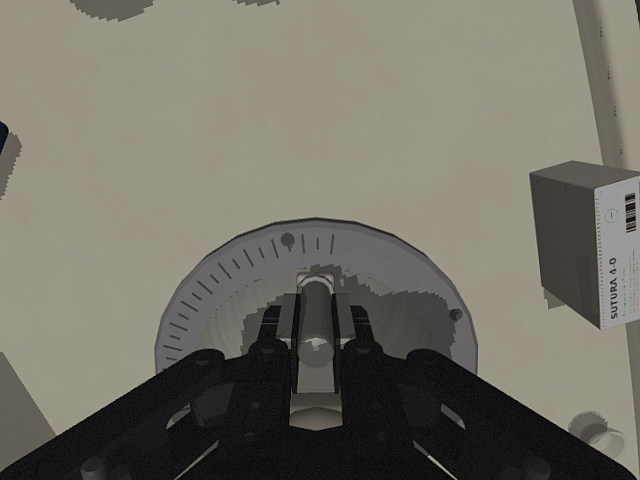

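View pics/d_scz.png

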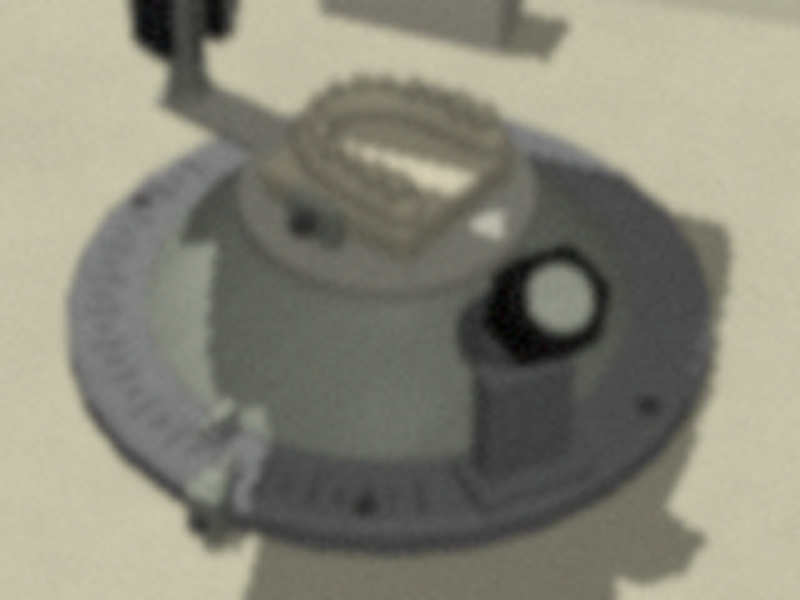

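```bash
python3 -m jog '[[[0,-0.00572,0.00019,-0.065,0,0],[0,-0.00572,0.00019,-0.065,0,0],[0,0,0,0,0,0],[0,0,0,0,0,0]]]' 255 30
python3 - <<'E'
from h import *
R,p=pose();s=ctrl.sense();print(s["force"],p);np.savez("hgrasp.npz",R=R,p=p);d=p[:2]-[591,43];print(np.degrees(np.arctan2(d[1],d[0])))
E
python3 -m jog '[[[0,0,0,0,0,0],[0,0,0,0,0,0],[0,0,0,0,0,0],[-0.03,0,0,0,0,0],[-0.05,0,0,0,0,0],[-0.03,0,0,0,0,0],[0,0,0,0,0,0]]]' 170 30
python3 - <<'E'
from h import *
import pickle
c=cam("wrist");save(c,"pics/e1.png");pickle.dump(c,open("C2.pkl","wb"))
print(pose()[1],np.round(ctrl.sense()["joints"],2),ctrl.sense()["grip_width"]);print(proj(c,[[495,52,21.5],[591,43,60]]))
E
```

```text
time_s: 14.98
eef_pos: [601.0, 129.6, 58.6]
ee_rot: [0.465, 0.534, 0.463, -0.532]
force: [-0.6, -1.8, 6.9]
grip_width: 0.156
[-0.58963783 -1.84620962  6.86539681] [600.97426035 129.61865655  58.56004859]
83.43124187687498
time_s: 15.85
eef_pos: [601.1, 130.2, 169.9]
ee_rot: [0.466, 0.535, 0.462, -0.531]
force: [0.0, -0.2, -0.5]
grip_width: 0.331
[600.24614675 130.1201648  167.79101913] [ 0.02  0.54  1.27 -0.    1.33  0.16] 0.33724932690332377
[[213.80606864 311.93623136]
 [316.95276353 329.39327945]]
```

View pics/e1.png

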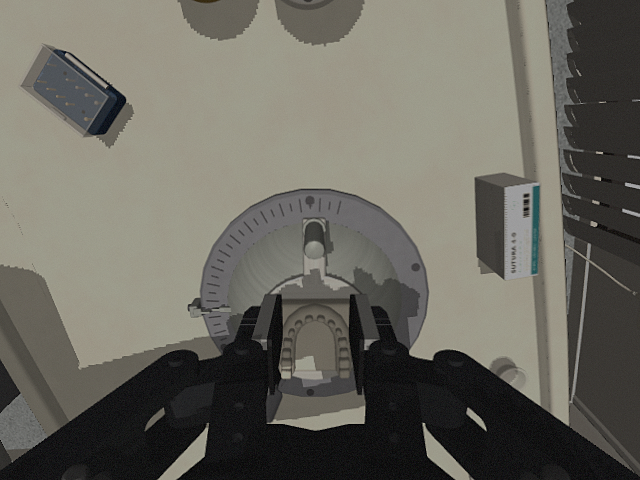

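```bash
python3 -m jog '[[[0.01,-0.04,0.025,0,0,0],[0.02,-0.04,0.025,0,0,0],[0.02,0,0,0,0,0],[0,0,0,0,0,0],[0,0,0,0,0,0]]]' 170 30
python3 - <<'E'
from h import *
import pickle
c=cam("wrist");save(c,"pics/e2.png");pickle.dump(c,open("C3.pkl","wb"))
q=proj(c,[[495,52,21.5],[591,43,60]]);print(q);x,y=[int(v) for v in q[0]-[50,45]];save(c,"pics/e3.png",(x,y,120,90),6);print(x,y)
E
```

```text
time_s: 16.52
eef_pos: [514.5, 91.7, 117.4]
ee_rot: [0.465, 0.534, 0.464, -0.533]
force: [0.4, -0.5, 0.1]
grip_width: 0.334
[[296.80924258 286.23725121]
 [439.45018674 303.98872696]]
246 241
```

View pics/e2.png

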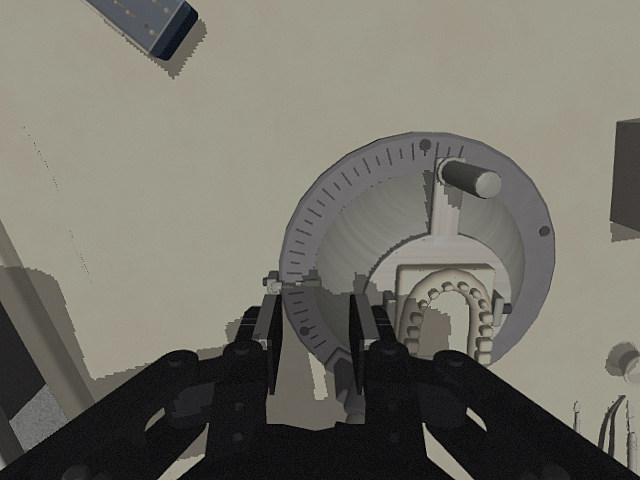

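View pics/e3.png

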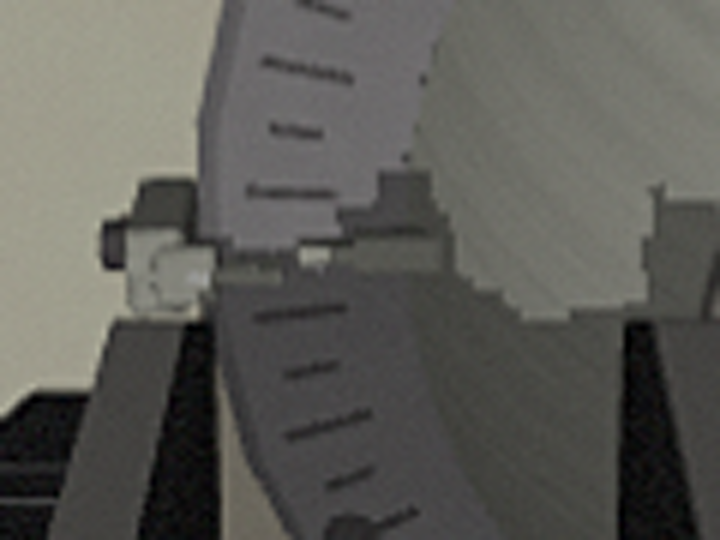

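```bash
python3 - <<'E'
from h import *
import pickle
c=pickle.load(open("C3.pkl","rb"))
x,y,w,h=264,270,64,24
im=c["image"].astype(np.uint8)[y:y+h,x:x+w,::-1]
im=cv2.resize(im,None,fx=12,fy=12,interpolation=cv2.INTER_NEAREST);im=cv2.convertScaleAbs(im,alpha=1.7,beta=-20)
# radial line at various az from centre
for az,col in((174.6,(0,255,0)),(172.6,(255,0,0)),(176.6,(0,0,255))):
    a=np.radians(az);P=[[591+r*np.cos(a),43+r*np.sin(a),21.5] for r in(70,112)]
    q=((proj(c,P)-[x,y]+.5)*12).astype(int);cv2.line(im,tuple(map(int,q[0])),tuple(map(int,q[1])),col,1)
cv2.imwrite("pics/e4.png",im)
E
```

```text
(no output)
```

View pics/e4.png

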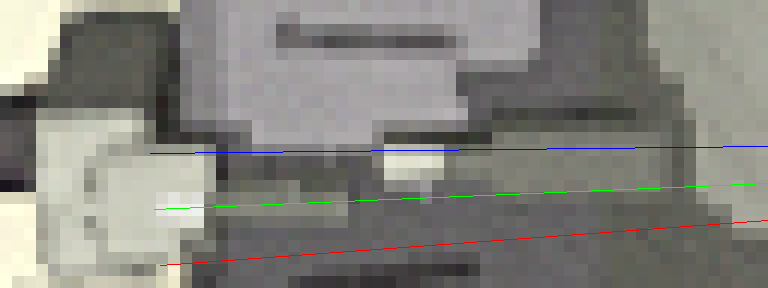

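The tongue lies on 174.6° and the pointer at about 173.1°, so I'll regrasp the handle and swing about +0.026 rad.

```bash
python3 - <<'E'
from h import *
g=np.load("hgrasp.npz");delta(g["R"],g["p"])
E
```

```text
shift(tool,m) [ 0.0594  0.0801 -0.0494] shift in target tool [ 0.0595  0.08   -0.0494] rotvec [ 0.    -0.     0.001] deg 0.1
```

```bash
python3 -m jog '[[[-0.01,0.04,-0.025,0,0,0],[0,0.04,-0.0244,0,0,0],[0.01,0,0,0,0,0],[0.02,0,0,0,0,0],[0.03,0,0,0,0,0],[0.0094,0,0,0,0,0],[0,0,0,0,0,0]]]' 165 30
python3 - <<'E'
from h import *
g=np.load("hgrasp.npz");delta(g["R"],g["p"]);print(ctrl.sense()["force"])
c=cam("wrist");save(c,"pics/f1.png",(200,200,240,180),3)
E
```

```text
time_s: 17.45
eef_pos: [600.1, 129.4, 58.4]
ee_rot: [0.465, 0.534, 0.464, -0.533]
force: [-0.1, -0.4, 0.7]
grip_width: 0.356
 shift(tool,m) [-0.0002  0.0008 -0.0003] shift in target tool [-0.0002  0.0008 -0.0003] rotvec [ 0.    -0.     0.002] deg 0.1
[-0.10419101 -0.42965967  0.66443304]
```

View pics/f1.png

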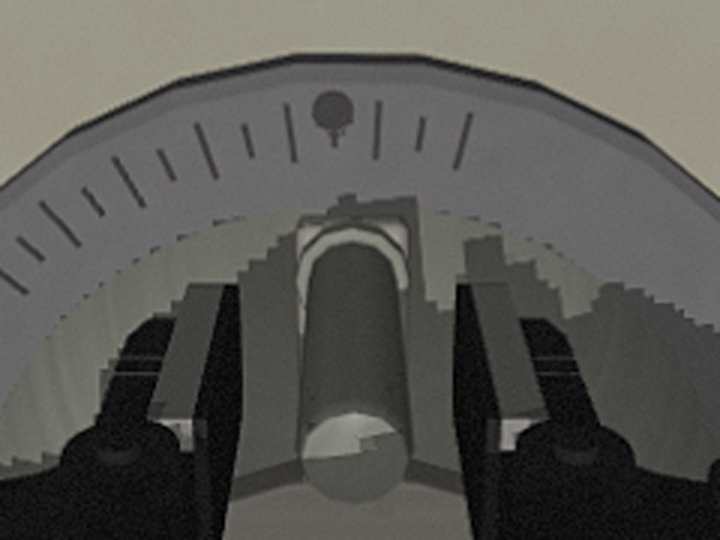

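```bash
python3 -m jog '[[[0,0,0,0,0,0],[0,0,0,0,0,0],[0,0,0,0,0,0],[0,0,0,0,0,0],[0,-0.0012,0,-0.013,0,0],[0,-0.0011,0,-0.013,0,0],[0,0,0,0,0,0],[0,0,0,0,0,0]]]' 255 30
python3 - <<'E'
from h import *
g=np.load("hgrasp.npz");delta(g["R"],g["p"]);print(ctrl.sense()["force"])
E
python3 -m jog '[[[0,0,0,0,0,0],[0,0,0,0,0,0],[0,0,0,0,0,0],[-0.03,0,0,0,0,0],[-0.03,0,0,0,0,0],[0,-0.04,0,0,0,0],[0,-0.02,0,0,0,0],[0,-0.02,0,0,0,0],[0,0,0,0,0,0],[0,0,0,0,0,0]]]' 170 30
python3 - <<'E'
from h import *
import pickle
c=cam("wrist");save(c,"pics/f2.png");pickle.dump(c,open("C4.pkl","wb"))
q=proj(c,[[495,52,21.5]])[0].astype(int)-[28,14];x,y=int(q[0]),int(q[1]);w,h=64,28
im=c["image"].astype(np.uint8)[y:y+h,x:x+w,::-1]
im=cv2.resize(im,None,fx=12,fy=12,interpolation=cv2.INTER_NEAREST);im=cv2.convertScaleAbs(im,alpha=1.7,beta=-20);cl=im.copy()
for az,col in((174.6,(0,255,0)),(172.6,(255,0,0)),(176.6,(0,0,255))):
    a=np.radians(az);P=[[591+r*np.cos(a),43+r*np.sin(a),21.5] for r in(70,112)]
    q=((proj(c,P)-[x,y]+.5)*12).astype(int);cv2.line(im,tuple(map(int,q[0])),tuple(map(int,q[1])),col,1)
cv2.imwrite("pics/f3.png",im[:,:])
E
```

```text
time_s: 18.5
eef_pos: [598.8, 129.8, 59.5]
ee_rot: [0.472, 0.529, 0.47, -0.526]
force: [-1.2, -0.4, 6.6]
grip_width: 0.153
 shift(tool,m) [ 0.0009  0.0022 -0.0001] shift in target tool [ 0.0009  0.0022 -0.0001] rotvec [ 0.026 -0.001 -0.001] deg 1.5
[-1.23073245 -0.37979128  6.63665993]
time_s: 19.75
eef_pos: [519.1, 138.7, 118.1]
ee_rot: [0.472, 0.528, 0.47, -0.527]
force: [0.4, 0.1, 0.3]
grip_width: 0.331
```

View pics/f3.png

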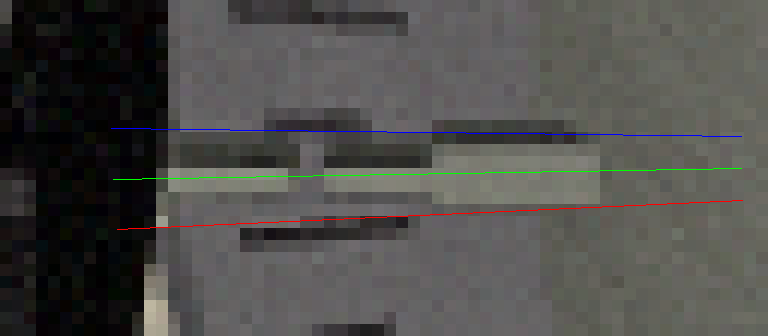

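View pics/f2.png

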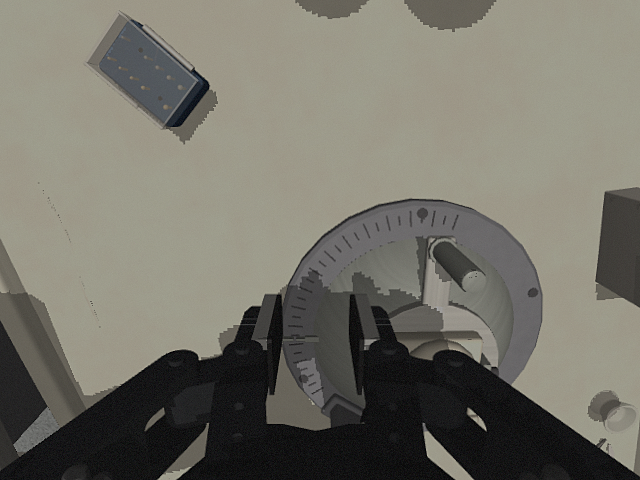

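The tongue, the pointer tip and the pointer's wide part are all centred on row 180 of the crop, so they are in line within a fraction of a pixel. Next I go back to the knob.

```bash
python3 - <<'E'
from h import *
g=np.load("grasp2.npz");Rt=g["R"]@Ro.from_rotvec([1.0472,0,0]).as_matrix()
print(Rt[:,0]);delta(Rt,g["p"]-120*g["R"][:,0])
E
```

```text
[ 0.42117736  0.48712007 -0.76506449]
 shift(tool,m) [-0.0399 -0.0095  0.2205] shift in target tool [-0.1512  0.0531  0.157 ] rotvec [0.141 0.605 0.349] deg 40.8
```

```bash
python3 -m jog '[[[-0.02,-0.0019,0.0441,0,0,0],[-0.012,-0.0019,0.0441,0,0,0],[-0.004,-0.0019,0.0441,0,0,0],[-0.004,-0.0019,0.0441,0,0,0],[0,-0.0019,0.0441,0,0,0],[0,0,0,0.0353,0.1513,0.0873],[0,0,0,0.0353,0.1513,0.0873],[0,0,0,0.0353,0.1513,0.0873],[0,0,0,0.0353,0.1513,0.0873],[0,0,0,0,0,0]]]' 100 80
python3 - <<'E'
from h import *
g=np.load("grasp2.npz");Rt=g["R"]@Ro.from_rotvec([1.0472,0,0]).as_matrix()
delta(Rt,g["p"]-120*g["R"][:,0]);delta(Rt,g["p"]);print(np.round(ctrl.sense()["joints"],2))
c=cam("wrist");save(c,"pics/g1.png",(200,150,240,180),3)
E
```

```text
time_s: 21.05
eef_pos: [483.4, -80.8, 156.8]
ee_rot: [0.355, 0.765, 0.453, -0.29]
force: [0.3, 0.8, 0.0]
grip_width: 0.607
 shift(tool,m) [ 0.0005  0.0009 -0.0018] shift in target tool [ 0.0005  0.0009 -0.0018] rotvec [-0.005 -0.     0.   ] deg 0.3
 shift(tool,m) [ 0.1205  0.0009 -0.0018] shift in target tool [ 0.1205  0.0009 -0.0018] rotvec [-0.005 -0.     0.   ] deg 0.3
[-0.81  0.24  1.94  0.77  1.18 -0.93]
```

View pics/g1.png

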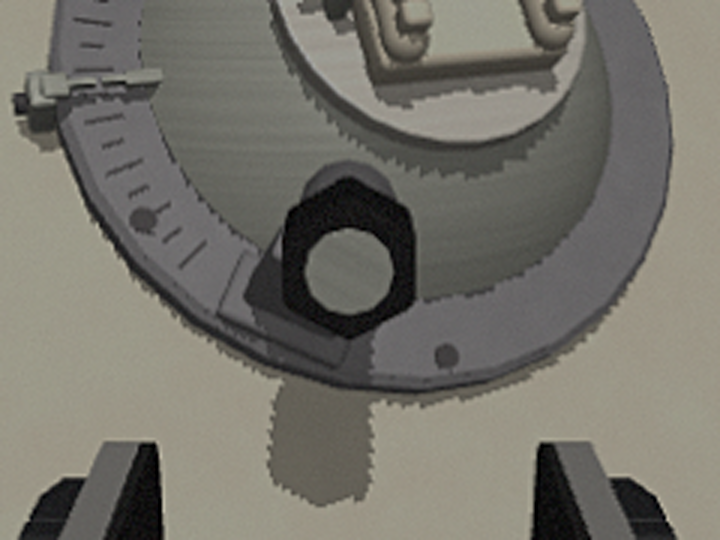

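```bash
python3 -m jog '[[[0.04,0.0005,-0.001,-0.005,0,0],[0.04,0,0,0,0,0],[0.02,0,0,0,0,0],[0.012,0,0,0,0,0],[0.008,0,0,0,0,0],[0,0,0,0,0,0]]]' 100 80
python3 - <<'E'
from h import *
g=np.load("grasp2.npz");Rt=g["R"]@Ro.from_rotvec([1.0472,0,0]).as_matrix()
delta(Rt,g["p"]);print(ctrl.sense()["force"])
c=cam("wrist");save(c,"pics/g2.png",(200,200,240,180),3)
E
```

```text
time_s: 21.85
eef_pos: [535.4, -20.0, 67.0]
ee_rot: [0.358, 0.763, 0.455, -0.288]
force: [0.0, -0.2, 0.2]
grip_width: 0.611
 shift(tool,m) [ 0.0003 -0.0001  0.0014] shift in target tool [ 0.0003 -0.0001  0.0014] rotvec [ 0.006 -0.     0.001] deg 0.3
[ 0.01470636 -0.24689192  0.19510902]
```

View pics/g2.png

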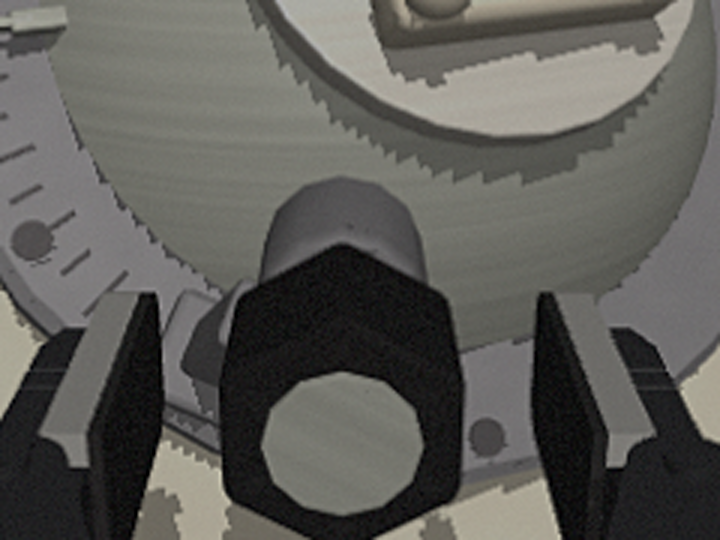

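```bash
python3 -m jog '[[[0.001,-0.001,0.001,0,0,0],[0,0,0,0,0,0],[0,0,0,0,0,0],[0,0,0,0,0,0],[0,0,0,0,0,0]]]' 255 90
python3 - <<'E'
from h import *
R,p=pose();np.savez("grasp3.npz",R=R,p=p);s=ctrl.sense();print(s["grip_width"],(R.T@np.array(s["force"])).round(1),(R.T@np.array(s["wrist_torque"])).round(2),np.round(s["joints"],2))
E
python3 -m jog '[[[0,0,0,0.17,0,0],[0,0,0,0.17,0,0],[0,0,0,0.17,0,0],[0,0,0,0.17,0,0],[0,0,0,0.17,0,0],[0,0,0,0.17,0,0],[0,0,0,0.17,0,0],[0,0,0,0.17,0,0],[0,0,0,0.17,0,0],[0,0,0,0,0,0]]]' 255 90
cat >> h.py <<'E'
def st():
    R,p=pose();s=ctrl.sense();g=np.load("grasp3.npz");print("w",round(s["grip_width"],3),"F",(R.T@np.array(s["force"])).round(1),"T",(R.T@np.array(s["wrist_torque"])).round(2),"j6",round(s["joints"][5],3),"turn",Ro.from_matrix(g["R"].T@R).as_rotvec().round(3),"dp",(g["R"].T@(p-g["p"])).round(1))
E
python3 -c "
from h import *
st();c=cam('wrist');save(c,'pics/g3.png',(200,200,240,180),3)"
```

```text
time_s: 22.52
eef_pos: [534.8, -20.8, 65.8]
ee_rot: [0.359, 0.763, 0.454, -0.288]
force: [-3.6, -4.3, 5.5]
grip_width: 0.335
0.3349149065326621 [-7.9 -0.2  0.7] [ 0.   -0.29 -0.2 ] [-0.62  0.45  1.95  0.94  0.92 -1.02]
time_s: 23.78
eef_pos: [534.4, -20.3, 65.8]
ee_rot: [-0.271, 0.798, 0.128, -0.522]
force: [-6.7, -1.8, 10.1]
grip_width: 0.33
w 0.33 F [-11.4  -3.7   2.4] T [ 0.17 -0.73  0.05] j6 0.508 turn [ 1.532  0.    -0.002] dp [ 0.  -0.5 -0.4]
```

View pics/g3.png

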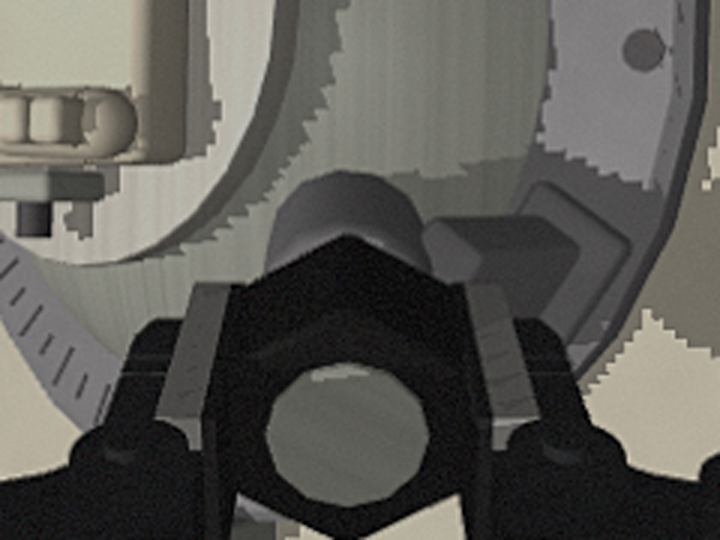

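```bash
python3 -m jog '[[[0,0,0,0.16,0,0],[0,0,0,0.16,0,0],[0,0,0,0.16,0,0],[0,0,0,0.16,0,0],[0,0,0,0.16,0,0],[0,0,0,0.16,0,0],[0,0,0,0.16,0,0],[0,0,0,0,0,0]]]' 255 90
python3 -c "
from h import *
st()"
python3 -m jog '[[[0,0,0,0.1,0,0],[0,0,0,0.1,0,0],[0,0,0,0,0,0]]]' 255 90
python3 -c "
from h import *
st()"
python3 -m jog '[[[0,0,0,0.08,0,0],[0,0,0,0,0,0]]]' 255 90
python3 -c "
from h import *
st()"
```

```text
time_s: 24.82
eef_pos: [534.6, -20.0, 66.2]
ee_rot: [0.654, -0.533, 0.168, 0.511]
force: [-4.9, -0.5, 11.3]
grip_width: 0.337
w 0.337 F [-10.9  -1.7   5.4] T [ 0.15 -0.61  0.37] j6 1.628 turn [ 2.652 -0.    -0.003] dp [ 0.  -0.3 -0.8]
time_s: 25.2
eef_pos: [534.7, -20.0, 66.2]
ee_rot: [0.703, -0.465, 0.218, 0.491]
force: [-4.2, 0.0, 10.2]
grip_width: 0.334
w 0.334 F [-9.6 -0.8  5.5] T [ 0.14 -0.58  0.41] j6 1.827 turn [ 2.851 -0.    -0.003] dp [-0.  -0.2 -0.8]
time_s: 25.45
eef_pos: [534.7, -20.0, 66.2]
ee_rot: [0.721, -0.436, 0.238, 0.482]
force: [-3.0, 0.4, 10.9]
grip_width: 0.336
w 0.336 F [-9.4 -1.7  6.1] T [ 0.11 -0.56  0.38] j6 1.907 turn [ 2.931 -0.    -0.003] dp [-0.  -0.1 -0.9]
```

```bash
python3 -m jog '[[[0,0,0,0.08,0,0],[0,0,0,0.02,0,0]]]' 255 100
python3 -c "
from h import *
st()"
python3 -m jog '[[[0,0,0,0.08,0,0],[0,0,0,0.02,0,0]]]' 255 100
python3 -c "
from h import *
st()"
python3 -m jog '[[[0,0,0,0.08,0,0],[0,0,0,0.02,0,0]]]' 255 100
python3 -c "
from h import *
st()"
```

```text
time_s: 25.7
eef_pos: [534.8, -20.1, 66.3]
ee_rot: [0.742, -0.4, 0.261, 0.47]
force: [-3.9, -0.4, 11.2]
grip_width: 0.334
w 0.334 F [-10.4  -0.5   5.7] T [-0.18 -0.54  0.44] j6 2.007 turn [ 3.03e+00 -1.00e-03 -3.00e-03] dp [-0.  -0.1 -0.9]
time_s: 25.95
eef_pos: [534.7, -20.7, 65.9]
ee_rot: [0.76, -0.364, 0.285, 0.456]
force: [-4.2, -4.5, 7.3]
grip_width: 0.325
w 0.325 F [-9.5  0.2  0.1] T [-1.55  0.14  0.48] j6 2.105 turn [ 3.128e+00 -1.000e-03  1.000e-03] dp [-0.1 -0.  -0.1]
time_s: 26.2
eef_pos: [534.4, -21.6, 65.4]
ee_rot: [0.776, -0.328, 0.308, 0.442]
force: [-7.7, -9.1, 3.6]
grip_width: 0.332
w 0.332 F [-10.5   2.4  -6.4] T [-3.43  1.37  0.6 ] j6 2.202 turn [-3.06e+00  2.00e-03 -6.00e-03] dp [-0.3 -0.1  1. ]
```

```bash
python3 - <<'E'
from h import *
st();c=cam('wrist');save(c,'pics/g4.png',(200,200,240,180),3)
E
```

```text
w 0.332 F [-10.5   2.4  -6.4] T [-3.43  1.37  0.6 ] j6 2.202 turn [-3.06e+00  2.00e-03 -6.00e-03] dp [-0.3 -0.1  1. ]
```

View pics/g4.png

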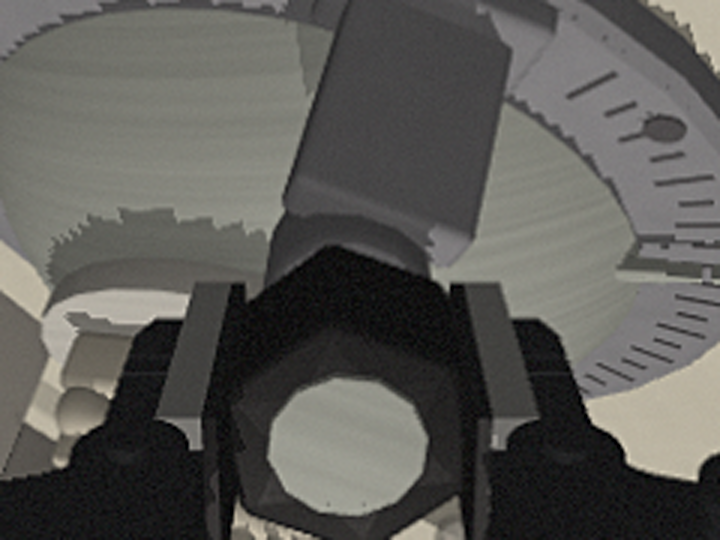

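The torque rose to 3.4 N m within 0.2 rad and the knob now lags the pads, so it's at its hard stop. I'll release and retreat.

```bash
python3 -m jog '[[[0,0,0,0,0,0],[0,0,0,0,0,0],[0,0,0,0,0,0],[-0.02,0,0,0,0,0],[-0.04,0,0,0,0,0],[-0.04,0,0,0,0,0],[-0.02,0,0,0,0,0],[0,0,0,0,0,0]]]' 100 80
python3 - <<'E'
from h import *
a=KG-591*0
u,v,z=knobframe()
st();c=cam('wrist');save(c,'pics/h1.png')
c=cam('scene');save(c,'pics/h2.png',(260,240,160,120),5)
g=np.load("grasp3.npz");R,p=pose();print(np.round(ctrl.sense()["joints"],2))
W=down(0);delta(W,[524.9,30,190])
E
```

```text
time_s: 27.25
eef_pos: [484.2, -79.3, 157.6]
ee_rot: [0.778, -0.325, 0.308, 0.44]
force: [-0.3, -0.1, -1.0]
grip_width: 0.612
w 0.612 F [ 0.6  0.4 -0.8] T [-0.    0.25  0.16] j6 2.293 turn [-3.053e+00 -1.000e-03 -1.000e-03] dp [-1.2e+02  1.0e-01  1.0e-01]
[-0.8   0.24  1.94  0.77  1.17  2.29]
 shift(tool,m) [ 0.0443 -0.0008  0.1119] shift in target tool [-0.0336  0.0409 -0.1081] rotvec [ 2.644  0.503 -0.84 ] deg 161.5
```

View pics/h1.png

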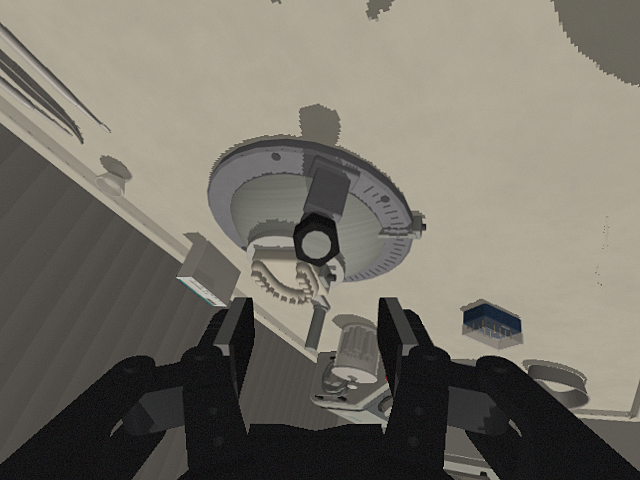

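View pics/h2.png

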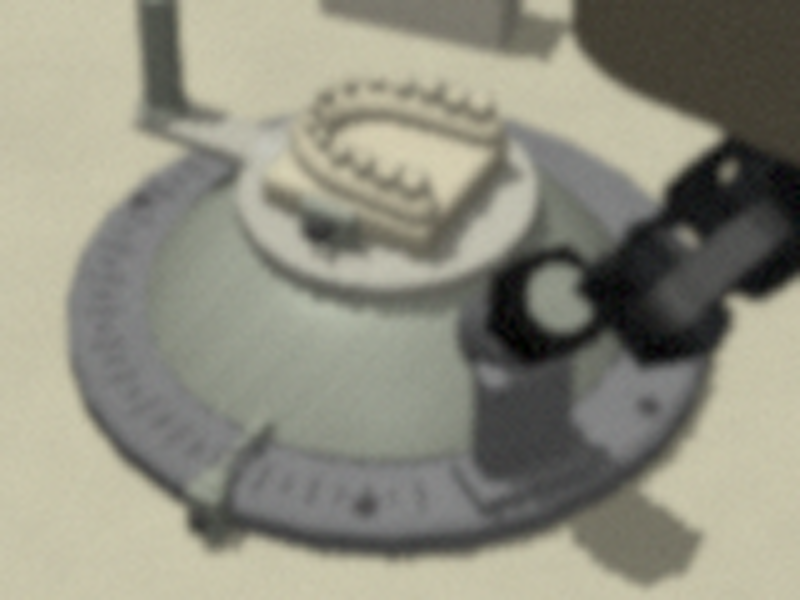

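```bash
python3 -m jog '[[[0,0,0,-0.18,0,0],[0,0,0,-0.18,0,0],[0,0,0,-0.18,0,0],[0,0,0,-0.18,0,0],[0,0,0,-0.18,0,0],[0,0,0,-0.18,0,0],[0,0,0,-0.18,0,0],[0,0,0,-0.18,0,0],[0,0,0,-0.18,0,0],[0,0,0,-0.18,0,0],[0,0,0,-0.18,0,0],[0,0,0,-0.18,0,0]]]' 100 80
python3 - <<'E'
from h import *
delta(down(0),[524.9,90,130]);print(np.round(ctrl.sense()["joints"],2))
E
```

```text
time_s: 28.85
eef_pos: [484.0, -77.6, 156.0]
ee_rot: [-0.079, 0.839, 0.246, -0.479]
force: [0.0, -0.0, -0.1]
grip_width: 0.607
 shift(tool,m) [ 0.119  -0.1218 -0.0381] shift in target tool [ 0.026   0.0409 -0.1676] rotvec [-1.261 -0.751 -0.037] deg 84.1
[-0.8   0.24  1.94  0.77  1.17  0.13]
```

```bash
python3 -m jog '[[[0,0,0,-0.1576,-0.0939,-0.0046],[0,0,0,-0.1576,-0.0939,-0.0046],[0,0,0,-0.1576,-0.0939,-0.0046],[0,0,0,-0.1576,-0.0939,-0.0046],[0,0,0,-0.1576,-0.0939,-0.0046],[0,0,0,-0.1576,-0.0939,-0.0046],[0,0,0,-0.1576,-0.0939,-0.0046],[0,0,0,-0.1576,-0.0939,-0.0046],[0.0,0.008,-0.04,0,0,0],[0.01,0.008,-0.04,0,0,0],[0.01,0,0,0,0,0],[0,0,0,0,0,0]]]' 100 80
python3 - <<'E'
from h import *
import pickle
c=cam("wrist");save(c,"pics/i1.png");pickle.dump(c,open("C5.pkl","wb"));print(pose()[1])
q=proj(c,[[495,52,21.5]])[0].astype(int)-[28,20];x,y=int(q[0]),int(q[1]);w,h=64,40
im=c["image"].astype(np.uint8)[y:y+h,x:x+w,::-1]
im=cv2.resize(im,None,fx=12,fy=12,interpolation=cv2.INTER_NEAREST);im=cv2.convertScaleAbs(im,alpha=1.5,beta=-20)
for az,col in((174.6,(0,255,0)),):
    a=np.radians(az);P=[[591+r*np.cos(a),43+r*np.sin(a),21.5] for r in(70,112)]
    q=((proj(c,P)-[x,y]+.5)*12).astype(int);cv2.line(im,tuple(map(int,q[0])),tuple(map(int,q[1])),col,1)
cv2.imwrite("pics/i2.png",im)
E
```

```text
time_s: 30.35
eef_pos: [499.8, 1.6, 135.6]
ee_rot: [-0.498, -0.5, -0.5, 0.502]
force: [-0.3, -0.3, -0.2]
grip_width: 0.605
[500.14514852   1.07243479 136.28778227]
```

View pics/i1.png

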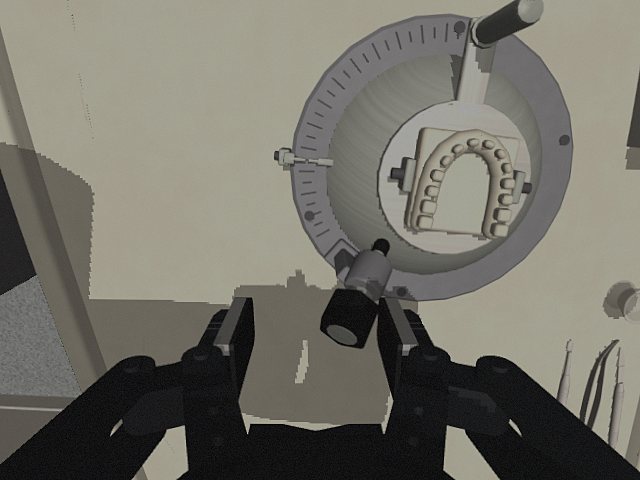

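View pics/i2.png

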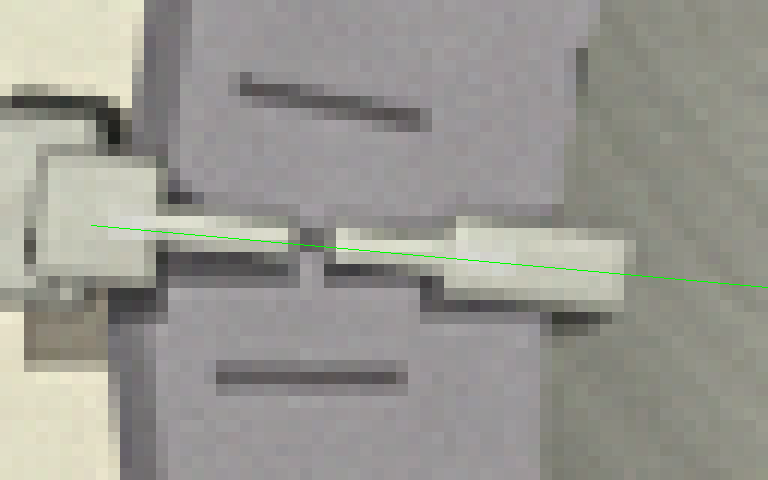

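The pointer and tongue lie on one radial line within about 0.2 px, and the gripper is clear of everything, so I'm handing in.

```bash
python3 -c "
from rig import workorder,ctrl
print(ctrl.sense()['force']);print(workorder.finish_job())"
```

```text
[-1.01092091  0.05892011 -0.52189427]
the job is handed in; nothing more can be done
None
```

I turned the cast to the wanted angle and clamped it again, then handed the job in at about 30 s on the robot's clock. The hand-in gives no verdict.

- **Loosening:** I turned the knob about 2.8 rad counter-clockwise, with one regrasp. The head then swung freely, with sideways forces of about 2 N or less at the handle.
- **Swinging:** I swung the head about 1.24 rad by its steel handle. A first check showed it about 1.5° short, so I made one small correction.
- **Tightening:** The knob came to its hard stop after about 3.0 rad. The torque jumped from about 0.2 to 3.4 N m, and the knob visibly stopped turning with the pads.
- **Last checks:** The final wrist picture shows the pointer and the rider's tongue on one line to within about 0.2 px, roughly 0.1–0.3°. The gripper was clear with almost no force on it. I aimed to stay clear of the cast, and no force reading suggested contact. The carton, dish and bur block look unmoved by eye; I did not measure them again.
- **Disagreements:** The pictures showed the fingertips about 30 mm behind where the reported tool position puts them. I placed the grasps by the pictures. I did not push on the head after clamping to test that it holds.

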